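# Roll an axle pin to the gauge line and swing the indicator over it

### The arm

A 6-joint arm with a two-finger parallel gripper is mounted at the origin on the work surface. World frame = base frame: x ahead of the robot, y to its left, z up, the work surface at z = 0. Lengths are in m, angles in rad, forces in N, time in s.
With the tool pointing down it reaches from about 0.3 to 0.775 m from the base axis. Payload 14.6 kg.
Tool frame: the origin (TCP) lies on the centre line of the jaws, within the pads' length; the fingertips stand 17 mm ahead of it and the grasp point (between the pads) lies 2 mm behind it; z points along the fingers, x is the direction in which the jaws open and shut, and the axes are right-handed (so a half turn about z gives the same grasp; the last joint's range is limited). The gripper opens to 94 mm and grips with 3 to 60 N. Pads are 16 mm wide; open, the fingers measure 119 mm over their backs; the gripper's body (75 mm by 177 mm) begins 78 mm behind the grasp point.
Start: joints at [-1.339, 0.3, 1.521, -0, 1.321, -0.067], TCP at [0.162, -0.526, 0.222] pointing down, gripper open.
Joint ranges: [-3.03, 3.03], [-0.79, 2.21], [0.23, 2.52], [-1.04, 4.18], [0, 3.07], [-2.55, 2.55]. Speed limits (rad/s): [2.22, 2.22, 2.57, 3.14, 3.14, 3.14].

### API

Orientations are given as [roll, pitch, yaw] about the fixed x, y, z axes, in that order (R = Rz(yaw) Ry(pitch) Rx(roll)).
In Python, from station import ctrl gives the robot as it stands. The module is installed in compiled form; this text tells all that it offers.
- The arm moves only by the tool drive_tool, never from a script. Its argument "increments" is a list of rows, each a list of 3 entries, a list of its own where there are three numbers: the turn, a rotation vector about the tool's x, y, z in degrees, then the shift along the tool's x, y, z in mm, then the opening, from 0 (shut) to 1 (fully open). In form: [[[ax, ay, az], [dx, dy, dz], hand], ...]. A call has 1 to 20 rows; each row shifts and turns the commanded pose from where the row before left it, along the tool's axes as they then stand; what a row does not reach is not made up. A row lasts 1/8 s, in which the tool goes at most 62.5 mm and 10.7 degrees, less where a joint would pass 70% of its speed; a pose out of reach is approached as far as the arm can. A call with a gripper value outside its range is refused whole. The fingers move at their own pace and stop on an object; "squeeze" is the grip in N (left out, the last holds). Time passes only in rows, so rows that do not move let the fingers close. It gives the time, the measured TCP pose, the force and the opening at its end, in the units of the state.
- ctrl.get_obs(): the state, without advancing time (a new reading comes with each control period).
- ctrl.camera(name): name is "side" or "top" or "wrist"; returns the picture (480x640x3 uint8, red, green, blue); there is no depth.
- ctrl.calibration(name): a dict with "fx", "fy", "cx", "cy" (pixels), "k1" (the pictures are not rectified: a ray, as slopes to the right and down, at radius r is drawn at 1 + k1 r^2 times it, then the intrinsics apply), "rvec" (rotation vector, rad) and "tvec" (3), from world to camera coordinates, as OpenCV has them. Camera axes: x right, y down, z forward; pixel columns grow to the right and rows downward; lengths in m; the calibration is good to about 2 mm. A picture is of the moment at which its call begins: read the wrist's pose just before it. calibration takes no time and is no camera call; for the wrist camera it gives the pose at the moment of the call.
- ctrl.hand_in(): hands the job in, once; it reports no verdict.
The state is a dict: "time_s": time; "qpos": joint angles; "joint_vel": joint speeds; "tau": joint torques, N m; "ee_pos": TCP position; "eef_rot": TCP orientation; "force": force on the tool from outside, world axes, zero at the start; "moment": the same for the moment, N m; "grip_width": finger opening in m.
Only numpy, scipy, OpenCV 4.12 (cv2) and the standard library are available. Lean on these libraries where they do the work, as an engineer would, in place of code of your own. Each camera call takes 0.05 s, during which the arm holds its last target.

### The job

Put a fingertip on top of the steel axle pin lying on the granite plate and roll it sideways, without sliding, pinching or lifting it, until it lies along the yellow gauge line, centred on it over its whole length. Then push the dial indicator's swing arm round with the fingers until it rests against its stop, so that the contact tip stands over the pin. Leave the V-block and everything else where it is.

Things in the scene. Friction and masses are not known exactly. Their poses are not given: they have to be found in the camera images.
- plate: black granite surface plate, fixed, 250 mm (its x, away from the robot) by 400 mm (its y, to the left) by 50 mm high. Origin: centre of its underside, on the table. The yellow gauge line, 3 mm wide, is painted on its top along the plate's own x axis at y = 0, from the front edge to the foot of the comparator stand
- column (a point): axis of the comparator stand's column, at the level of the plate's top face, about which the swing arm turns: 90 mm beyond the plate's centre, on the gauge line. The column, 22 mm diameter, rises to 222 mm above the table; its foot on the plate is 60 x 100 x 22 mm high, centred here. Both are fixed to the plate
- line_mid (a point): the point on the gauge line, on the plate's top face, where the middle of the axle pin belongs (42 mm to the robot's side of the plate's centre)
- axle_pin: ground steel axle pin lying on the plate, a cylinder of 30 mm diameter, 110 mm long, about 0.6 kg. Origin: on its axis, half-way along, 65 mm above the table; its x is the pin's axis, its y and z turn as it rolls. Starts 80 to 125 mm left or right of the line, within 3 degrees of parallel. Rolls stiffly, stays where left. A fingertip pressed on its top and moved sideways rolls it half as far
- pin_near_end (a point): centre of the pin's end face nearer the robot (on the pin's axis)
- pin_far_end (a point): centre of the pin's far end face, towards the stand (on the pin's axis)
- swing_arm (a joint): angle (rad) of the comparator's swing arm about its upright column: at 0 it is against its stop and points along the gauge line towards the robot, the contact tip over the line; it grows as the arm swings out to the left (plate +y), at most 2.0; starts between 1.2 and 1.55. Going back to 0 it turns counter-clockwise seen from above. Light friction, about 1 N at the dial; stays where left
- dial_case (a point): centre of the dial indicator's round case at the end of the swing arm: 58 mm diameter, 24 mm thick, flat faces square to the arm, white dial facing outwards; 105 mm from the column axis, 158 mm above the table. Case 129 to 187 mm high, a small cap on it to 195 mm. Below it are the arm (16 mm bar, 108 to 124 mm high, ending in a 24 mm clamp block) and the stem
- dial_tip (a point): centre of the underside of the indicator's flat contact tip (14 mm diameter), 105 mm from the column axis and 86 mm above the table, so that it passes 6 mm over the axle pin's top
- v_block: a steel V-block, 60 mm long, 44 wide and 35 high, lying on the granite plate on the other side of the line from the axle pin; leave it alone. Origin: centre of its underside
- spare_pin: a second axle pin of the same kind (30 mm diameter, 110 mm long) standing on end on the table to the right of the plate; not to be touched. Origin: centre of its foot
- bearing: a steel ball bearing, 62 mm across and 16 high, lying flat on the table to the left of the plate; not to be touched. Origin: centre of its underside
- screwdriver: a red-handled screwdriver, 210 mm long, lying on the table to the left of the plate; not to be touched
- caliper: a digital caliper, 230 mm long and 14 mm high, lying on the table behind the plate; not to be touched
- oil_bottle: a green oil bottle with a yellow spout, 54 mm diameter and 182 high, standing on the table to the right of the plate; not to be touched. Origin: centre of its foot
Not all that is in view belongs to the job. Leave any green or purple look-alike of the axle_pin alone.

How it is judged:
By the outcome, as a careful person would: the job done as asked, in the order asked, and still so for the second after the job is handed in, with the robot touching nothing.
It also fails if it takes over 64 s, if anything falls off the work surface, if the arm or the gripper's body presses on something with over 40 N, if the wrist force passes 120 N, or if a joint passes its speed limit or range.

## Working session

There is one attempt and no reset: what is moved stays moved. The work goes in short steps, Python scripts to look and compute and a tool call to move; the robot and the scene stay as the last step left them, time stands still between calls to the robot, and variables do not carry over. Pictures are saved under pics/ and viewed, and the job is handed in when it is done.

Besides the shell and the picture viewer there is one more tool, called after "Call:" as name([rows], argument=value, ...), one row to a line, values as JSON. drive_tool: Moves the arm, as the interface text tells. Its arguments: {"type":"object","properties":{"increments":{"type":"array"},"squeeze":{"type":"number"}},"required":["increments"]}

```bash
ls; mkdir -p pics; python3 - <<'E'
from station import ctrl
import cv2
for n in ("top","side","wrist"):
    c=ctrl.calibration(n); print(n,c)
    cv2.imwrite(f"pics/{n}0.png",ctrl.camera(n)[:,:,::-1])
print(ctrl.get_obs())
E
```

```text
pics
top {'fx': 509.1667490250226, 'fy': 509.1667490250226, 'cx': 321.45191652462034, 'cy': 239.56020275960512, 'k1': -0.04266226750932007, 'rvec': array([ 2.19433611, -2.13291759,  0.16981584]), 'tvec': array([0.01339684, 0.5040186 , 1.04470271])}
side {'fx': 523.435427935365, 'fy': 523.435427935365, 'cx': 313.0745809788897, 'cy': 241.02228143139854, 'k1': -0.1278807081427885, 'rvec': array([ 0.94574961, -2.53555584,  0.9691598 ]), 'tvec': array([0.40114124, 0.28532836, 1.06445914])}
wrist {'fx': 363.56381601632035, 'fy': 363.56381601632035, 'cx': 325.5854122833533, 'cy': 238.90143505585766, 'k1': -0.013857644793676608, 'rvec': array([-2.36809015,  1.74832288,  0.21258714]), 'tvec': array([-0.54899668, -0.02466563,  0.39131293])}
{'time_s': 0.15, 'qpos': array([-1.33857159e+00,  3.00351424e-01,  1.52136990e+00,  3.67637999e-06,
        1.32067235e+00, -6.66264618e-02]), 'joint_vel': array([ 0.00049132, -0.00315139, -0.00142993,  0.00030729,  0.00050436,
       -0.00107466]), 'tau': array([-7.02584821e-04, -5.31962156e+01, -3.52821600e+01,  7.07381777e-02,
        2.35808204e-02, -7.66340190e-05]), 'ee_pos': array([ 0.16188164, -0.52547875,  0.22204131]), 'eef_rot': array([-3.14153577e+00,  7.98999813e-04, -1.27194602e+00]), 'force': array([-0.15216933, -0.17338131, -0.60651698]), 'moment': array([ 0.00722649, -0.01692946,  0.01511957]), 'grip_width': 0.09392058086427443}
```

View pics/top0.png

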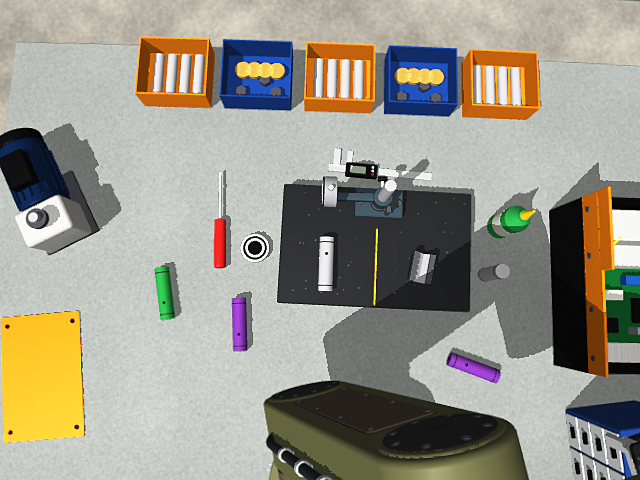

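View pics/side0.png

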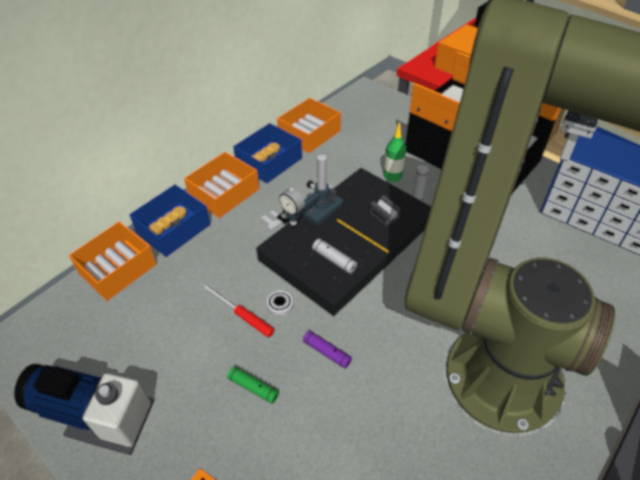

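View pics/wrist0.png

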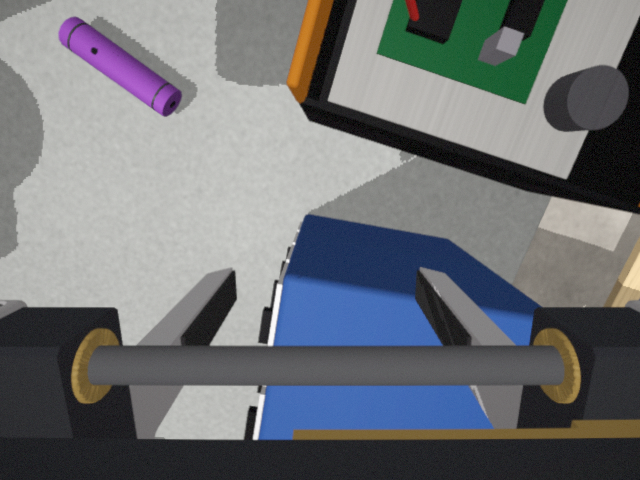

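The top view shows the steel pin at about (326,263), left of the yellow line (376, 229..305). The dial is at (330,192), the column at (388,190) and the V-block at (423,265). The green (164,292) and purple (239,323; 473,367) cylinders are look-alikes lying on the table. The only bare-steel cylinder on the plate is the one at (326,263), so I'll confirm it in a crop.

```bash
cat > h.py <<'E'
import numpy as np, cv2
from station import ctrl
def ray(c,uv):
    K=np.array([[c['fx'],0,c['cx']],[0,c['fy'],c['cy']],[0,0,1]])
    p=cv2.undistortPoints(np.array(uv,float).reshape(-1,1,2),K,np.array([c['k1'],0,0,0]))[:,0]
    R=cv2.Rodrigues(c['rvec'])[0]
    d=np.c_[p,np.ones(len(p))]@R
    return -R.T@c['tvec'], d
def atz(c,uv,z):
    o,d=ray(c,uv); return o+d*((z-o[2])/d[:,2])[:,None]
def proj(c,P):
    K=np.array([[c['fx'],0,c['cx']],[0,c['fy'],c['cy']],[0,0,1]])
    return cv2.projectPoints(np.array(P,float).reshape(-1,3),c['rvec'],c['tvec'],K,np.array([c['k1'],0,0,0,0]))[0][:,0]
def crop(img,x0,y0,w,h,s,name):
    cv2.imwrite(name,cv2.resize(img[y0:y0+h,x0:x0+w,::-1],None,fx=s,fy=s,interpolation=cv2.INTER_CUBIC))
E
python3 - <<'E'
from h import *
c=ctrl.calibration("top"); im=cv2.imread("pics/top0.png")[:,:,::-1]
crop(im,270,170,210,150,3.8,"pics/topcrop.png")
print(atz(c,[(285,184),(475,191),(470,311),(278,303),(377,229),(376,305)],.05))
print(-cv2.Rodrigues(c['rvec'])[0].T@c['tvec'])
y=((im[:,:,0]>180)&(im[:,:,1]>150)&(im[:,:,2]<90)); y[:215]=0;y[320:]=0;y[:,:360]=0;y[:,390:]=0
v,u=np.nonzero(y); P=atz(c,np.c_[u,v],.05); f=np.polyfit(P[:,0],P[:,1],1);print(len(u),f,np.arctan(f[0])*57.3,P[:,0].min(),P[:,0].max())
E
```

```text
[[ 0.6172089   0.10820637  0.05      ]
 [ 0.61571961 -0.29721966  0.05      ]
 [ 0.36130581 -0.28339892  0.05      ]
 [ 0.36753472  0.1135233   0.05      ]
 [ 0.5270259  -0.08778432  0.05      ]
 [ 0.3688342  -0.08773189  0.05      ]]
[0.3605238  0.05153138 1.10135601]
133 [-0.0235859  -0.07466434] -1.351221687914676 0.3687283402477075 0.5270258991648686
```

View pics/topcrop.png

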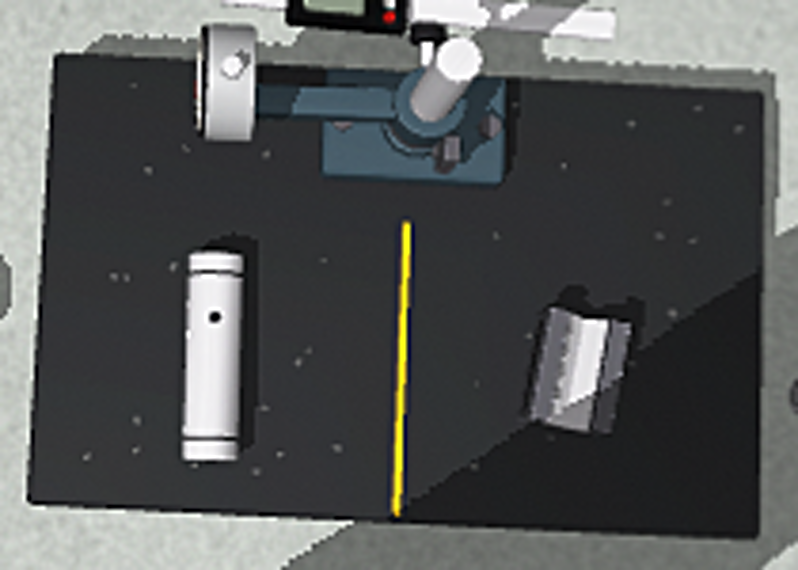

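The crop confirms it: the steel pin with a cross hole and two grooves is at crop (213,355), left of the line. The V-block is right of the line. Next I'll work out the wrist camera's mounting so I can plan a close view.

```bash
python3 - <<'E'
from h import *
from scipy.spatial.transform import Rotation as R
c=ctrl.calibration("top")
# pin silhouette px in crop/3.8+offset
px=[(202,252),(228,252),(189,262),(243,262),(183,450),(238,450),(210,460)]
px=np.array(px)/3.8+[270,170]
print(atz(c,px,.065))
print('dial',atz(c,np.array([[199,83],[255,83],[228,25],[228,142],[458,58]])/3.8+[270,170],.158)); print('coltop',atz(c,np.array([[458,60]])/3.8+[270,170],.222))
w=ctrl.calibration("wrist");o=ctrl.get_obs()
Rw=cv2.Rodrigues(w['rvec'])[0];C=-Rw.T@w['tvec'];Rt=R.from_euler('xyz',o['eef_rot']).as_matrix()
print('cam in tool',Rt.T@(C-o['ee_pos']),'\n',Rt.T@Rw.T)
E
```

```text
[[0.50601548 0.02507769 0.065     ]
 [0.50644181 0.01100585 0.065     ]
 [0.50034642 0.03196182 0.065     ]
 [0.50122718 0.00275473 0.065     ]
 [0.39902483 0.03242016 0.065     ]
 [0.39983452 0.00304336 0.065     ]
 [0.39410443 0.01786747 0.065     ]]
dial [[ 0.57794186  0.03117636  0.158     ]
 [ 0.57885686  0.00324392  0.158     ]
 [ 0.60810683  0.01743876  0.158     ]
 [ 0.54847797  0.01598821  0.158     ]
 [ 0.59506798 -0.09837229  0.158     ]]
coltop [[ 0.57819785 -0.08820955  0.222     ]]
cam in tool [-7.51865385e-06 -6.84124394e-02 -1.62734566e-01] 
 [[ 9.99998848e-01  9.10288690e-05 -1.51532053e-03]
 [ 2.69897046e-04  9.71636210e-01  2.36480449e-01]
 [ 1.49386685e-03 -2.36480585e-01  9.71635066e-01]]
```

Call:
drive_tool([
  [[0,0,0],[-23,-30,-6],0],
  [[0,0,0],[-23,-30,-6],0],
  [[0,0,0],[-23,-30,-6],0],
  [[0,0,0],[-23,-30,-6],0],
  [[0,0,0],[-23,-30,-6],0],
  [[0,0,0],[-23,-30,-6],0],
  [[0,0,0],[-23,-30,-6],0],
  [[0,0,0],[-23,-30,-6],0],
  [[0,0,0],[-23,-30,0],0],
  [[0,0,0],[-23,-30,0],0],
  [[0,0,0],[-23,-30,0],0],
  [[0,0,0],[-23,-30,0],0],
  [[0,0,0],[-23,-30,0],0],
  [[0,0,0],[-23,-30,0],0],
  [[0,0,0],[-23,-30,0],0],
  [[0,0,0],[-23,-30,0],0],
], squeeze=10)

```text
time_s: 2.15
ee_pos: [0.5128, -0.0315, 0.2703]
eef_rot: [3.141, 0.0, -1.272]
force: [1.2, 0.1, 0.8]
grip_width: 0.0004
```

Call:
drive_tool([
  [[0,0,-10.2],[0,0,0],0],
  [[0,0,-10.2],[0,0,0],0],
  [[0,0,-10.2],[0,0,0],0],
  [[0,0,-10.2],[0,0,0],0],
  [[0,0,-10.2],[0,0,0],0],
  [[0,0,-10.2],[0,0,0],0],
  [[0,0,-10.2],[0,0,0],0],
  [[0,0,-10.2],[0,0,0],0],
  [[0,0,-10.2],[0,0,0],0],
  [[0,0,-10.2],[0,0,0],0],
  [[0,0,-10.2],[0,0,0],0],
  [[0,0,-10.2],[0,0,0],0],
  [[0,0,-10.2],[0,0,0],0],
  [[0,0,-10.2],[0,0,0],0],
  [[0,0,-10.2],[0,0,0],0],
  [[0,0,-10.2],[0,0,0],0],
  [[0,0,0],[0,0,0],0],
])

```text
time_s: 4.28
ee_pos: [0.5122, -0.0326, 0.2703]
eef_rot: [-3.141, -0.0, 1.575]
force: [0.9, 0.9, 0.6]
grip_width: 0.0003
```

```bash
python3 - <<'E'
from h import *
o=ctrl.get_obs();print(o['time_s'],o['ee_pos'],o['eef_rot'],o['grip_width'],o['force'])
w=ctrl.calibration("wrist");np.save("w1.npy",w,allow_pickle=True)
cv2.imwrite("pics/wrist1.png",ctrl.camera("wrist")[:,:,::-1])
E
```

```text
4.275 [ 0.51222438 -0.03261859  0.2702753 ] [-3.14121092e+00 -4.21837041e-05  1.57527913e+00] 0.00034903920615240433 [0.90259437 0.8855539  0.55130977]
```

View pics/wrist1.png

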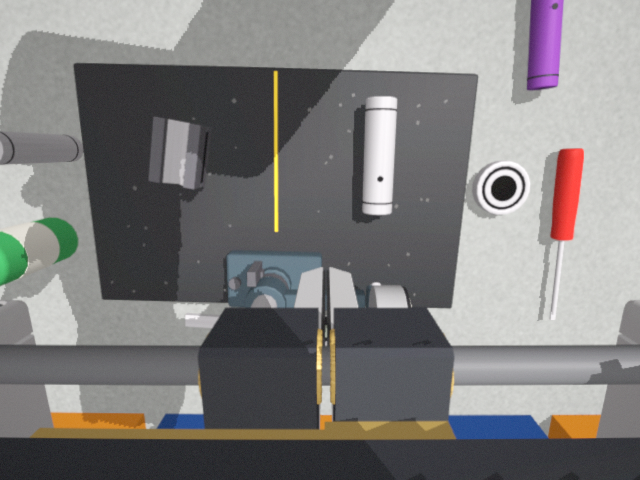

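The view shows the line from (275,71) to (277,231), the pin at (379,155), the V-block at (180,153) and the dial at (389,296). I'll fit the cylinder, line and plate to the pictures.

```bash
cat >> h.py <<'E'
from scipy.optimize import minimize, least_squares
def mask_poly(P,box,s=8):
    x0,y0,w,h=box
    hull=cv2.convexHull(P.astype(np.float32))[:,0]
    m=np.zeros((h*s,w*s),np.uint8)
    q=np.round(((hull+.5-[x0,y0])*s-.5)*16).astype(np.int32)
    cv2.fillConvexPoly(m,q,255,shift=4)
    return cv2.resize(m,(w,h),interpolation=cv2.INTER_AREA)/255.
def cylpts(x,y,yaw,z=.065,L=.110,r=.015):
    t=np.linspace(0,2*np.pi,40,endpoint=False);a=np.array([np.cos(yaw),np.sin(yaw),0]);n=np.array([-a[1],a[0],0])
    return np.vstack([np.array([x,y,z])+s*L/2*a+r*(np.outer(np.cos(t),n)+np.outer(np.sin(t),[0,0,1])) for s in (-1,1)])
def fitpin(c,im,box,x0,th=110):
    bx,by,w,h=box
    g=im[by:by+h,bx:bx+w].astype(float).mean(2)
    t=np.clip((g-60)/120,0,1)
    f=lambda p:((mask_poly(proj(c,cylpts(p[0],p[1],p[2])),box)-t)**2).sum()
    b=None
    for k in range(2):
        r=minimize(f,x0,method='Nelder-Mead',options=dict(initial_simplex=np.array(x0)+np.array([[0,0,0],[.004,0,0],[0,.004,0],[0,0,.03]]),xatol=1e-5,fatol=1e-3)); x0=r.x
    return r.x,r.fun
def fitline(c,im,box):
    bx,by,w,h=box
    q=im[by:by+h,bx:bx+w].astype(float); wgt=np.clip((q[:,:,0]+q[:,:,1])/2-q[:,:,2]-40,0,None)
    uv=[];
    for r in range(h):
        if wgt[r].sum()>60: uv.append((bx+(wgt[r]*np.arange(w)).sum()/wgt[r].sum(),by+r))
    P=atz(c,uv,.05); f=np.polyfit(P[:,0],P[:,1],1); res=P[:,1]-np.polyval(f,P[:,0]); k=abs(res)<.0015
    f=np.polyfit(P[k,0],P[k,1],1); return f,P[k,0].min(),P[k,0].max(),res[k].std()
E
python3 - <<'E'
from h import *
im=cv2.imread("pics/wrist1.png")[:,:,::-1]; c=np.load("w1.npy",allow_pickle=True).item()
f,a,b,s=fitline(c,im,(262,60,28,185));print('line w',f,np.degrees(np.arctan(f[0])),a,b,s)
p,e=fitpin(c,im,(355,88,55,136),[.45,.018,0]);print('pin w',p,np.degrees(p[2]),e)
print('corners w',atz(c,[(75,64),(477,74),(452,307),(102,298)],.05))
ct=ctrl.calibration("top");it=cv2.imread("pics/top0.png")[:,:,::-1]
f2,a,b,s=fitline(ct,it,(365,215,24,100));print('line t',f2,np.degrees(np.arctan(f2[0])),a,b,s)
p2,e=fitpin(ct,it,(308,228,32,70),[.45,.018,0]);print('pin t',p2,np.degrees(p2[2]),e)
for f,p in ((f,p),(f2,p2)):print('offset y',p[1]-np.polyval(f,p[0]))
E
```

```text
line w [-0.02295629 -0.07349369] -1.315067479223925 0.3682806879569449 0.5284258548973697 3.585717854363215e-05
pin w [ 0.44960353  0.02073712 -0.00775128] -0.44411577217318515 437.2898548101158
corners w [[ 0.36179661 -0.27805441  0.05      ]
 [ 0.3697951   0.11602905  0.05      ]
 [ 0.61614058  0.11226721  0.05      ]
 [ 0.60691075 -0.28516517  0.05      ]]
line t [-0.02302848 -0.07480399] -1.3192014028893517 0.3687283402477075 0.529111546531616 0.0002811930106897111
pin t [ 0.45021793  0.01900148 -0.00844088] -0.4836268932233726 65.44217776816609
offset y 0.10455204089841028
offset y 0.10417329549542795
```

```bash
python3 - <<'E'
from h import *
im=cv2.imread("pics/wrist1.png")[:,:,::-1]
crop(im,220,240,200,150,4,"pics/wc.png")
c=np.load("w1.npy",allow_pickle=True).item()
R_=cv2.Rodrigues(c['rvec'])[0]
o=ctrl.get_obs();T=o['ee_pos']
for dy in(-.008,0,.008):print(proj(c,[T+[dy,s*.0125,-.017] for s in(-1,0,1)]).round(0).tolist())
E
```

```text
[[301.0, 269.0], [325.0, 269.0], [349.0, 270.0]]
[[301.0, 284.0], [325.0, 284.0], [349.0, 284.0]]
[[301.0, 298.0], [325.0, 298.0], [349.0, 298.0]]
```

View pics/wc.png

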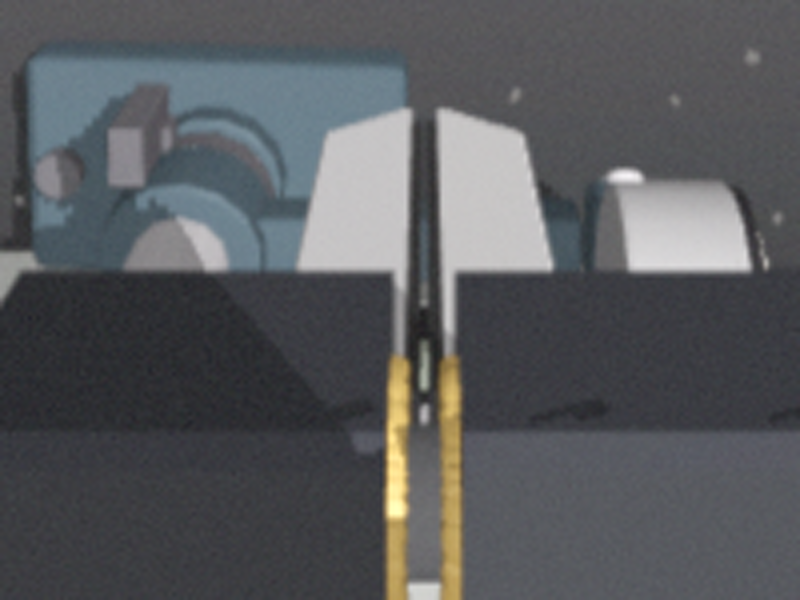

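```bash
python3 - <<'E'
from h import *
im=ctrl.camera("side");c=ctrl.calibration("side")
o=ctrl.get_obs();T=o['ee_pos'];uv=proj(c,[T]);print(uv, proj(c,[T+[0,s*.0125,-.017] for s in(-1,0,1)]))
u,v=uv[0].astype(int)
crop(im,u-60,v-60,120,100,6,"pics/s1.png")
E
```

```text
[[328.78907325 165.41834397]] [[332.45321296 168.67846152]
 [328.7369557  171.53575671]
 [324.97718069 174.42773275]]
```

View pics/s1.png

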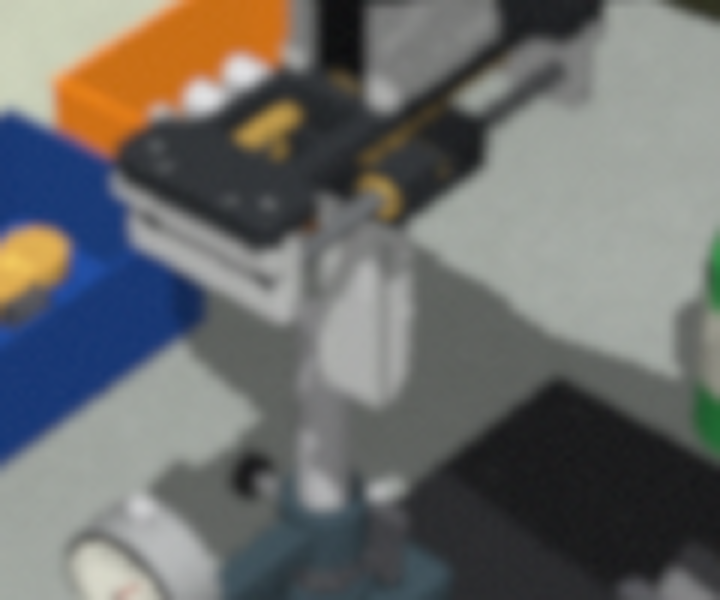

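```bash
python3 - <<'E'
from h import *
c=ctrl.calibration("side");w=np.load("w1.npy",allow_pickle=True).item()
T=ctrl.get_obs()['ee_pos']
for dz in (-.017,-.012,-.007,0):
  for sy in (.0125,.0015):
    P=[T+[sx*.008,sy,dz] for sx in(-1,1)]
    print(dz,sy,((proj(c,P)-[268,105])*6).round().tolist(),'wristcrop',((proj(w,P)-[220,240])*4).round().tolist())
E
```

```text
-0.017 0.0125 [[359.0, 426.0], [325.0, 407.0]] wristcrop [[517.0, 118.0], [514.0, 233.0]]
-0.017 0.0015 [[379.0, 411.0], [345.0, 392.0]] wristcrop [[432.0, 118.0], [431.0, 233.0]]
-0.012 0.0125 [[359.0, 415.0], [325.0, 396.0]] wristcrop [[519.0, 131.0], [517.0, 249.0]]
-0.012 0.0015 [[379.0, 400.0], [345.0, 381.0]] wristcrop [[432.0, 130.0], [432.0, 248.0]]
-0.007 0.0125 [[359.0, 405.0], [325.0, 386.0]] wristcrop [[522.0, 144.0], [519.0, 265.0]]
-0.007 0.0015 [[379.0, 389.0], [345.0, 370.0]] wristcrop [[433.0, 144.0], [432.0, 264.0]]
0 0.0125 [[359.0, 389.0], [325.0, 370.0]] wristcrop [[526.0, 164.0], [523.0, 289.0]]
0 0.0015 [[379.0, 374.0], [345.0, 355.0]] wristcrop [[433.0, 163.0], [432.0, 288.0]]
```

The view from the side shows the closed fingertips form a wedge whose ridge runs along tool y. The flat rolling length is therefore 16 mm along tool y, so I'll turn the tool until its y axis lies across the pin (yaw ≈ -1.3°).

Call:
drive_tool([
  [[0,0,10.2],[0,0,0],0],
  [[0,0,10.2],[0,0,0],0],
  [[0,0,10.2],[0,0,0],0],
  [[0,0,10.2],[0,0,0],0],
  [[0,0,10.2],[0,0,0],0],
  [[0,0,10.2],[0,0,0],0],
  [[0,0,10.2],[0,0,0],0],
  [[0,0,10.2],[0,0,0],0],
  [[0,0,10],[0,0,0],0],
  [[0,0,0],[-22,-20,0],0],
  [[0,0,0],[-22,-20,0],0],
  [[0,0,0],[-22,-18.5,0],0],
  [[0,0,0],[0,0,35],0],
  [[0,0,0],[0,0,35],0],
  [[0,0,0],[0,0,35],0],
  [[0,0,0],[0,0,35],0],
  [[0,0,0],[0,0,0],0],
  [[0,0,0],[0,0,0],0],
])

```text
time_s: 6.62
ee_pos: [0.4483, 0.0273, 0.1318]
eef_rot: [-3.142, -0.001, -0.024]
force: [0.7, -0.1, -0.3]
grip_width: 0.0009
```

```bash
python3 - <<'E'
from h import *
o=ctrl.get_obs();print(o['time_s'],o['ee_pos'],o['eef_rot']*57.2958,o['force'])
w=ctrl.calibration("wrist")
im=ctrl.camera("wrist")
f,a,b,s=(0,0,0,0)
cv2.imwrite("pics/wrist2.png",im[:,:,::-1])
cs=ctrl.calibration("side");u,v=proj(cs,[o['ee_pos']])[0].astype(int)
crop(ctrl.camera("side"),u-60,v-50,120,100,6,"pics/s2.png")
E
```

```text
6.625 [0.44825144 0.02731332 0.13177332] [-1.79998182e+02 -8.38175486e-02 -1.36341628e+00] [ 0.72922895 -0.09401732 -0.27842313]
```

View pics/wrist2.png

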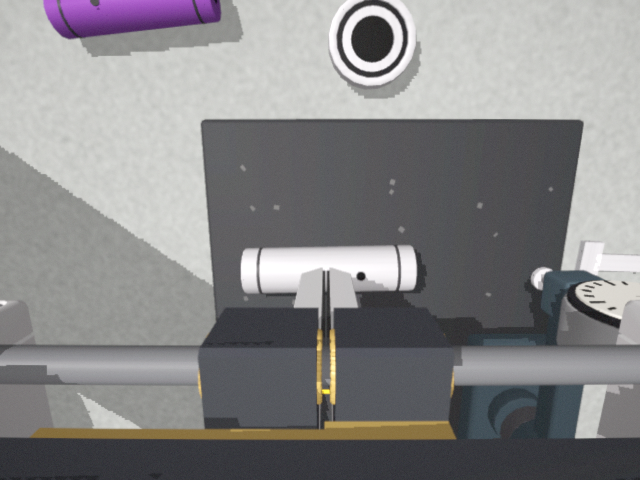

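View pics/s2.png

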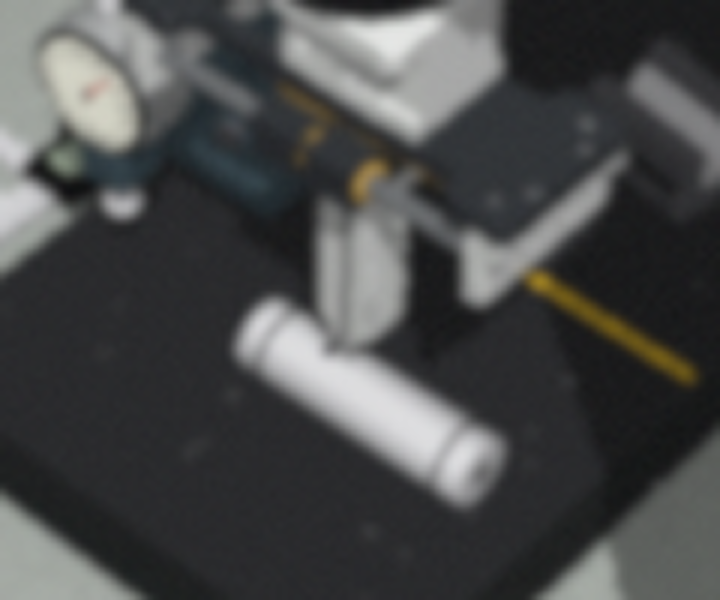

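The tip ridge is over the pin's left-hand top and clear of the dial, which is about 12 mm from the body. I'll go down until it touches.

Call:
drive_tool([
  [[0,0,0],[-1,0,15],0],
  [[0,0,0],[-1,0,14],0],
  [[0,0,0],[0,0,3],0],
  [[0,0,0],[0,0,1.5],0],
  [[0,0,0],[0,0,0],0],
])

```text
time_s: 7.35
ee_pos: [0.4457, 0.0274, 0.0972]
eef_rot: [3.142, 0.0, -0.022]
force: [-1.4, 0.1, 1.7]
grip_width: 0.0003
```

Call:
drive_tool([
  [[0,0,0],[0,0,0.7],0],
  [[0,0,0],[0,0,0],0],
])

```text
time_s: 7.6
ee_pos: [0.4458, 0.0274, 0.0968]
eef_rot: [3.142, -0.001, -0.022]
force: [-4.6, 0.6, 8.0]
grip_width: 0.0008
```

Call:
drive_tool([
  [[0,0,0],[0,0,0.7],0],
  [[0,0,0],[0,0,0],0],
])

```text
time_s: 7.85
ee_pos: [0.4459, 0.0274, 0.0966]
eef_rot: [-3.142, -0.001, -0.022]
force: [-7.1, 0.3, 16.9]
grip_width: 0.0005
```

Call:
drive_tool([
  [[0,0,0],[0,2,0],0],
  [[0,0,0],[0,3,0],0],
  [[0,0,0],[0,4,0],0],
  [[0,0,0],[0,3,0],0],
  [[0,0,0],[0,2,0],0],
])

```text
time_s: 8.48
ee_pos: [0.4457, 0.0133, 0.0967]
eef_rot: [3.142, -0.001, -0.022]
force: [-6.1, -0.6, 17.3]
grip_width: 0.0004
```

```bash
cat > look.py <<'E'
from h import *
import sys
o=ctrl.get_obs();print(o['time_s'],o['ee_pos'],o['force'])
cs=ctrl.calibration("side");u,v=proj(cs,[o['ee_pos']])[0].astype(int)
crop(ctrl.camera("side"),u-60,v-40,120,100,6,f"pics/{sys.argv[1]}.png")
E
python3 look.py s3
```

```text
8.475 [0.44571995 0.01328394 0.09673059] [-6.12549375 -0.63931951 17.32646729]
```

View pics/s3.png

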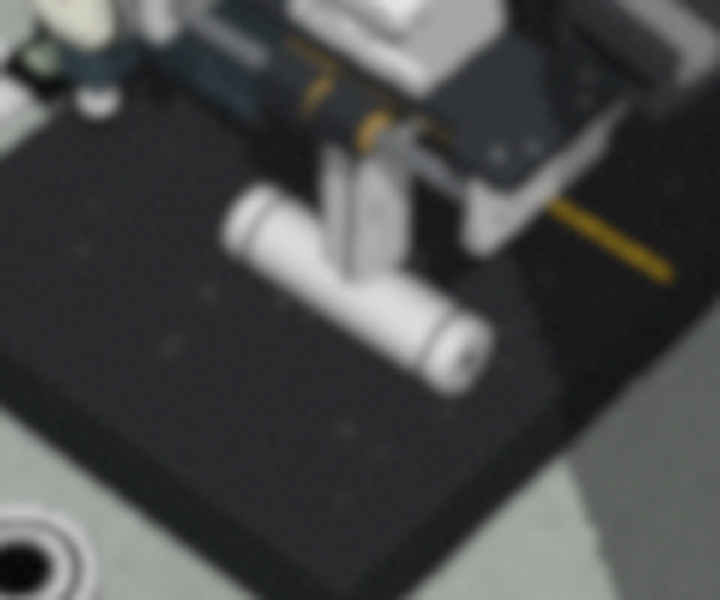

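Call:
drive_tool([
  [[0,0,0],[0,4,0],0],
  [[0,0,0],[0,5,0],0],
  [[0,0,0],[0,4,0],0],
  [[0,0,0],[0,0,0],0],
  [[0,0,0],[0,0,-5],0],
  [[0,0,0],[0,-7,0],0],
  [[0,0,0],[0,-7,0],0],
  [[0,0,0],[0,0,3],0],
  [[0,0,0],[0,0,2],0],
  [[0,0,0],[0,0,0],0],
])

```text
time_s: 9.78
ee_pos: [0.4456, 0.0145, 0.0964]
eef_rot: [-3.141, -0.001, -0.022]
force: [-5.3, 2.0, 17.5]
grip_width: 0.0006
```

```bash
python3 look.py s4
```

```text
9.775 [0.44558171 0.01451612 0.09636941] [-5.33445815  1.98188198 17.54956315]
```

View pics/s4.png

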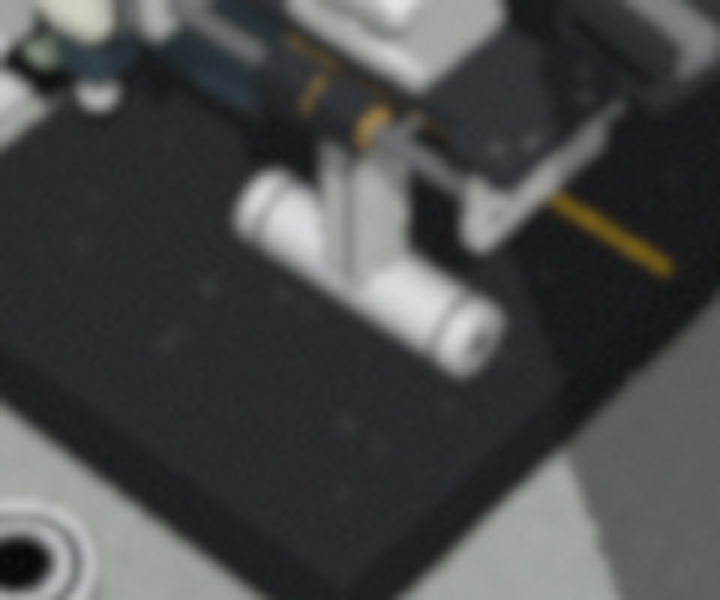

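Call:
drive_tool([
  [[0,0,0],[0,4,0],0],
  [[0,0,0],[0,5,0],0],
  [[0,0,0],[0,5,0],0],
  [[0,0,0],[0,5,0],0],
  [[0,0,0],[0,5,0],0],
  [[0,0,0],[0,4,0],0],
  [[0,0,0],[0,0,0],0],
  [[0,0,0],[0,0,-5],0],
  [[0,0,0],[0,-7,0],0],
  [[0,0,0],[0,-7,0],0],
  [[0,0,0],[0,0,3],0],
  [[0,0,0],[0,0,2],0],
  [[0,0,0],[0,0,0],0],
])

```text
time_s: 11.45
ee_pos: [0.4452, 0.0005, 0.0963]
eef_rot: [-3.141, -0.0, -0.022]
force: [-5.7, 2.0, 17.4]
grip_width: 0.0005
```

Call:
drive_tool([
  [[0,0,0],[0,4,0],0],
  [[0,0,0],[0,5,0],0],
  [[0,0,0],[0,5,0],0],
  [[0,0,0],[0,5,0],0],
  [[0,0,0],[0,5,0],0],
  [[0,0,0],[0,4,0],0],
  [[0,0,0],[0,0,0],0],
  [[0,0,0],[0,0,-5],0],
])

```text
time_s: 12.45
ee_pos: [0.4443, -0.0277, 0.1005]
eef_rot: [-3.142, 0.0, -0.022]
force: [-1.2, 0.3, 0.1]
grip_width: 0.0004
```

```bash
python3 look.py s5; python3 - <<'E'
from h import *
im=ctrl.camera("wrist");np.save("w2.npy",ctrl.calibration("wrist"),allow_pickle=True)
cv2.imwrite("pics/w5.png",im[:,:,::-1])
E
```

```text
12.45 [ 0.44432614 -0.02771007  0.1004952 ] [-1.2057129   0.26381482  0.13040711]
```

View pics/s5.png

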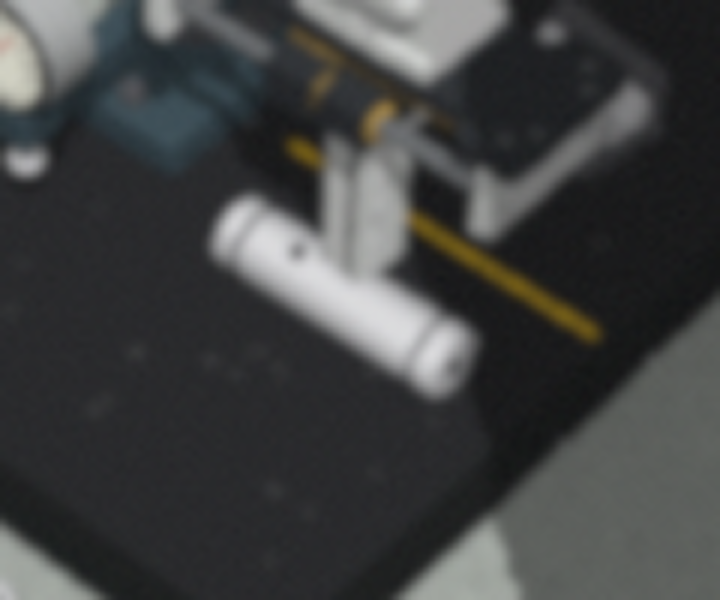

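View pics/w5.png

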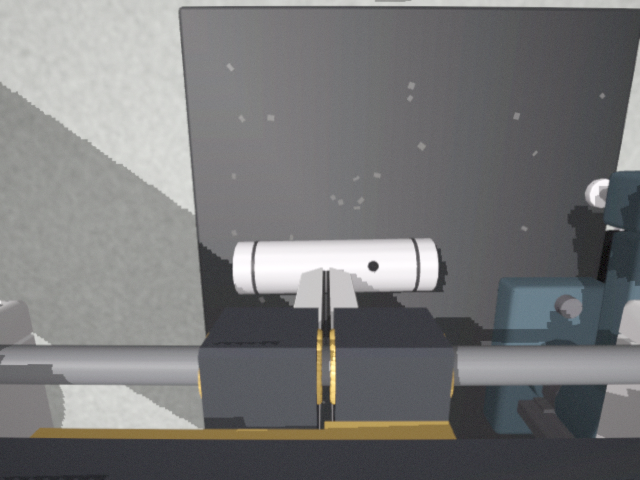

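```bash
cat >> h.py <<'E'
def fitpin2(c,im,box,x0,excl=()):
    bx,by,w,h=box
    g=im[by:by+h,bx:bx+w].astype(float).mean(2); t=np.clip((g-60)/120,0,1)
    W=np.ones((h,w))
    for (a,b,cc,d) in excl: W[b-by:d-by,a-bx:cc-bx]=0
    f=lambda p:(W*(mask_poly(proj(c,cylpts(p[0],p[1],p[2])),box)-t)**2).sum()
    for k in range(2):
        r=minimize(f,x0,method='Nelder-Mead',options=dict(initial_simplex=np.array(x0)+np.array([[0,0,0],[.004,0,0],[0,.004,0],[0,0,.03]]),xatol=1e-5,fatol=1e-3)); x0=r.x
    return r.x,r.fun
E
python3 - <<'E'
from h import *
im=cv2.imread("pics/w5.png")[:,:,::-1];c=np.load("w2.npy",allow_pickle=True).item()
p,e=fitpin2(c,im,(222,228,228,70),[.449,-.02,-.01],[(290,262,362,298)]);print(p,np.degrees(p[2]),e)
lp=-.0230*p[0]-.0735; print('off',p[1]-lp,'rel yaw',np.degrees(p[2])+1.317)
# overlay
q=cv2.convexHull(proj(c,cylpts(*p)).astype(np.float32))[:,0]
v=im[:,:,::-1].copy();cv2.polylines(v,[(q*16).astype(int)],True,(0,0,255),1,cv2.LINE_AA,4);crop(v[:,:,::-1],215,220,240,90,3,"pics/ov.png")
E
```

```text
[ 0.44960274 -0.0228298  -0.00531349] -0.3044403316896293 961.3090066587636
off 0.06101105899308458 rel yaw 1.0125596683103706
```

View pics/ov.png

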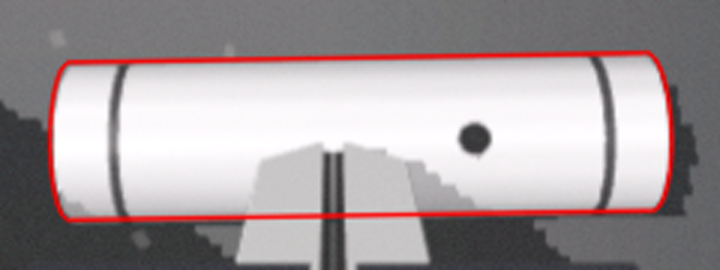

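The fit matches well. The pin rolled 43 mm without slip, has 61 mm to go, and its yaw relative to the line is +1.0°. I'll press 4 mm to the far side of the middle next, so the far end is led a little.

Call:
drive_tool([
  [[0,0,0],[5,-6,0],0],
  [[0,0,0],[4,-6.5,0],0],
  [[0,0,0],[0,0,3],0],
  [[0,0,0],[0,0,2],0],
  [[0,0,0],[0,0,0],0],
  [[0,0,0],[0,4,0],0],
  [[0,0,0],[0,5,0],0],
  [[0,0,0],[0,5,0],0],
  [[0,0,0],[0,5,0],0],
  [[0,0,0],[0,5,0],0],
  [[0,0,0],[0,4,0],0],
  [[0,0,0],[0,0,0],0],
])

```text
time_s: 14.05
ee_pos: [0.4539, -0.0438, 0.0967]
eef_rot: [3.141, -0.003, -0.023]
force: [-2.0, -1.1, 16.7]
grip_width: 0.0003
```

Call:
drive_tool([
  [[0,0,0],[0,0,-5],0],
  [[0,0,0],[5,-7,0],0],
  [[0,0,0],[4,-7,0],0],
  [[0,0,0],[0,0,3],0],
  [[0,0,0],[0,0,2],0],
  [[0,0,0],[0,0,0],0],
  [[0,0,0],[0,4,0],0],
  [[0,0,0],[0,5,0],0],
  [[0,0,0],[0,5,0],0],
  [[0,0,0],[0,5,0],0],
  [[0,0,0],[0,5,0],0],
  [[0,0,0],[0,4,0],0],
  [[0,0,0],[0,0,0],0],
])

```text
time_s: 15.68
ee_pos: [0.4626, -0.058, 0.0967]
eef_rot: [3.141, -0.003, -0.023]
force: [-1.8, -0.4, 17.2]
grip_width: 0.0005
```

Call:
drive_tool([
  [[0,0,0],[0,0,-5],0],
  [[0,0,0],[0,0,0],0],
])

```text
time_s: 15.92
ee_pos: [0.4617, -0.0575, 0.1005]
eef_rot: [3.142, 0.0, -0.022]
force: [0.1, 0.6, -0.0]
grip_width: 0.0004
```

```bash
python3 - <<'E'
from h import *
o=ctrl.get_obs();print(o['time_s'],o['ee_pos'],o['force'])
c=ctrl.calibration("wrist");im=ctrl.camera("wrist");np.save("w3.npy",c,allow_pickle=True)
cv2.imwrite("pics/w6.png",im[:,:,::-1])
E
```

```text
15.925 [ 0.46168829 -0.05750965  0.10052475] [ 0.14713625  0.57591607 -0.01236691]
```

View pics/w6.png

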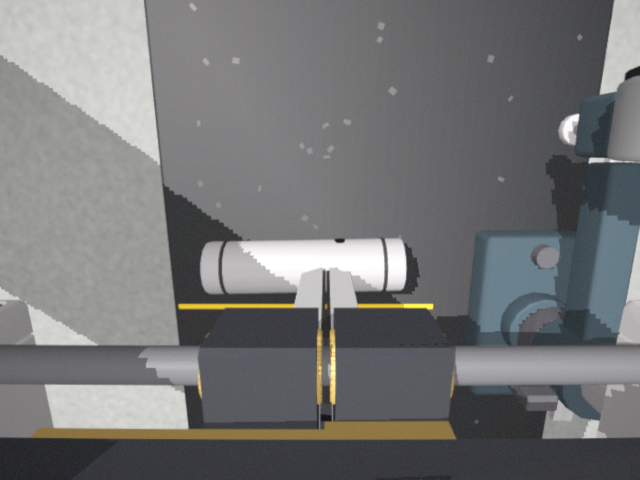

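```bash
sed -i 's#t=np.clip((g-60)/120,0,1)\n    W#X#' h.py; cat >> h.py <<'E'
def fitlineH(c,im,box,excl=()):
    bx,by,w,h=box
    q=im[by:by+h,bx:bx+w].astype(float); wgt=np.clip((q[:,:,0]+q[:,:,1])/2-q[:,:,2]-40,0,None)
    uv=[]
    for k in range(w):
        if any(a<=bx+k<=b for a,b in excl): continue
        if wgt[:,k].sum()>60: uv.append((bx+k,by+(wgt[:,k]*np.arange(h)).sum()/wgt[:,k].sum()))
    P=atz(c,uv,.05); f=np.polyfit(P[:,0],P[:,1],1); res=P[:,1]-np.polyval(f,P[:,0]); k=abs(res)<.0015
    f=np.polyfit(P[k,0],P[k,1],1); return f,P[k,0].min(),P[k,0].max(),res[k].std()
def both(c,im,lbox,lex,pbox,p0,pex,name):
    f,a,b,s=fitlineH(c,im,lbox,lex)
    p,e=fitpin2(c,im,pbox,p0,pex)
    print('line',f,np.degrees(np.arctan(f[0])),a,b,s); print('pin',p,np.degrees(p[2]),e)
    print('off mm %.2f relyaw %.2f'%((p[1]-np.polyval(f,p[0]))*1e3,np.degrees(p[2]-np.arctan(f[0]))))
    for s in(-1,1):
        X=p[0]+s*.055*np.cos(p[2]);Y=p[1]+s*.055*np.sin(p[2]);print('end',s,(Y-np.polyval(f,X))*1e3)
    q=cv2.convexHull(proj(c,cylpts(*p)).astype(np.float32))[:,0]
    v=im[:,:,::-1].copy();cv2.polylines(v,[(q*16).astype(int)],True,(0,0,255),1,cv2.LINE_AA,4)
    x=np.linspace(a,b,2);L=proj(c,np.c_[x,np.polyval(f,x),x*0+.05]);cv2.polylines(v,[(L*16).astype(int)],False,(0,255,0),1,cv2.LINE_AA,4)
    crop(v[:,:,::-1],pbox[0]-30,pbox[1]-10,260,100,3,name)
E
python3 - <<'E'
from h import *
im=cv2.imread("pics/w6.png")[:,:,::-1];c=np.load("w3.npy",allow_pickle=True).item()
both(c,im,(170,298,275,16),[(200,360)],(190,228,228,70),[.449,-.05,-.01],[(290,262,362,298)],"pics/ov2.png")
E
```

```text
line [-0.01966056 -0.07516386] -1.126322133410404 0.3677026136438055 0.5284661458957041 0.00013838856297044967
pin [ 0.44992193 -0.05230047 -0.00070494] -0.040390078000977395 813.6936112713059
off mm 31.71 relyaw 1.09
end -1 30.666553343651994
end 1 32.75167127841143
```

View pics/ov2.png

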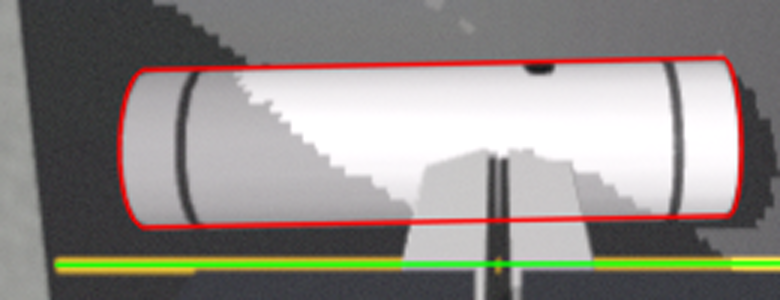

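Yaw is unchanged by off-centre pressing (+1.1° relative to the line), and 31.7 mm is left. I'll rest both fingertips, opened, on top of the pin near its ends and twist gently to align it.

Call:
drive_tool([
  [[0,0,0],[-6,-2.5,-10],0.85],
  [[0,0,0],[-6,-2.5,0],0.85],
  [[0,0,0],[0,0,0],0.85],
  [[0,0,0],[0,0,0],0.85],
  [[0,0,0],[0,0,5],0.85],
  [[0,0,0],[0,0,6],0.85],
  [[0,0,0],[0,0,3],0.85],
  [[0,0,0],[0,0,0],0.85],
])

```text
time_s: 16.98
ee_pos: [0.4508, -0.0524, 0.097]
eef_rot: [3.141, -0.002, -0.022]
force: [2.1, -0.2, 6.1]
grip_width: 0.0773
```

```bash
python3 look.py s7; python3 - <<'E'
from h import *
o=ctrl.get_obs();print(o['grip_width'],o['moment'])
im=ctrl.camera("wrist")
cv2.imwrite("pics/w7.png",im[:,:,::-1])
E
```

```text
16.975 [ 0.45075894 -0.05242481  0.09702664] [ 2.07051734 -0.24959235  6.07193262]
0.07882128687326181 [-0.05013734 -0.37779076  0.00532707]
```

View pics/w7.png

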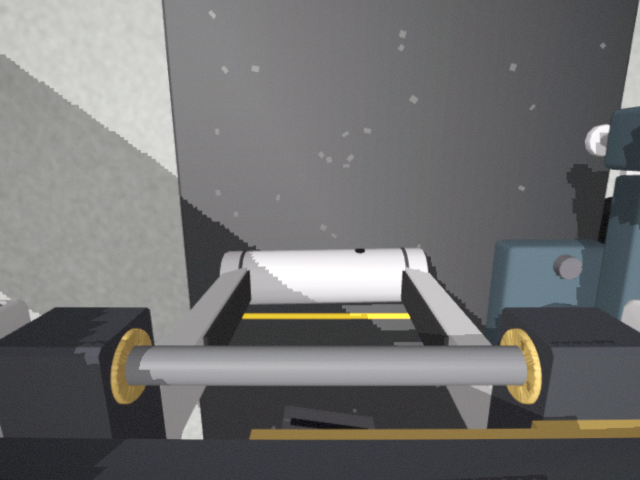

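View pics/s7.png

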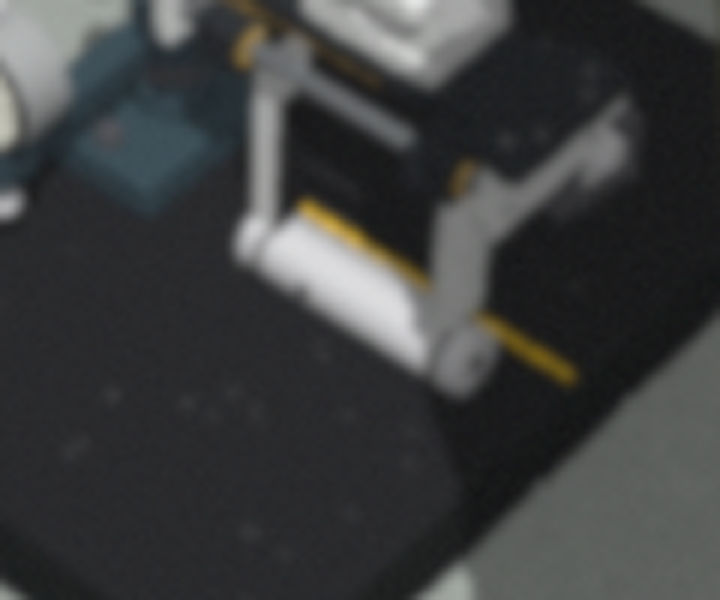

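Call:
drive_tool([
  [[0,0,0],[0,0,1],0.85],
  [[0,0,0],[0,0,0.8],0.85],
  [[0,0,0],[0,0,0],0.85],
])

```text
time_s: 17.45
ee_pos: [0.4509, -0.0525, 0.0966]
eef_rot: [3.141, -0.003, -0.022]
force: [-6.1, -0.3, 26.5]
grip_width: 0.0794
```

Call:
drive_tool([
  [[0,0,0.7],[0,0,0],0.85],
  [[0,0,0.7],[0,0,0],0.85],
  [[0,0,0],[0,0,0],0.85],
])

```text
time_s: 17.82
ee_pos: [0.4511, -0.0527, 0.0966]
eef_rot: [3.141, -0.004, -0.046]
force: [-3.8, 0.2, 25.7]
grip_width: 0.08
```

```bash
python3 - <<'E'
from h import *
o=ctrl.get_obs();print(o['time_s'],o['grip_width'],o['moment'],o['eef_rot']*57.3)
c=ctrl.calibration("wrist");np.save("w4.npy",c,allow_pickle=True)
im=ctrl.camera("wrist")
cv2.imwrite("pics/w8.png",im[:,:,::-1])
both(c,im,(250,305,155,18),[],(210,235,235,80),[.449,-.052,-.01],[(185,262,255,315),(398,262,450,315)],"pics/ov3.png")
E
```

```text
17.825 0.07999766041672449 [-0.17864731  0.9843439   0.45817703] [179.9519459   -0.20058673  -2.64443629]
line [-0.02178577 -0.07450968] -1.2480352159820247 0.4026529389302646 0.49891656917547433 4.0212742297421407e-05
pin [ 0.44995543 -0.05234195 -0.01551308] -0.8888337784912681 1828.9377171440472
off mm 31.97 relyaw 0.36
end -1 31.62547069797011
end 1 32.315247066917344
```

View pics/ov3.png

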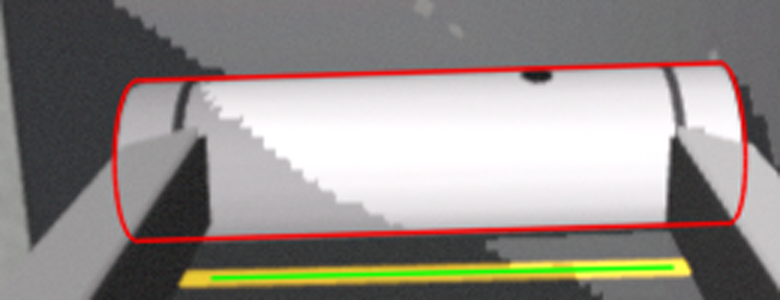

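The twist works: yaw is down to +0.36°. I'll add a little more, lift, and look again.

Call:
drive_tool([
  [[0,0,0.6],[0,0,0],0.85],
  [[0,0,0],[0,0,0],0.85],
  [[0,0,0],[0,0,-6],0.85],
  [[0,0,0],[0,0,0],0.85],
])

```text
time_s: 18.38
ee_pos: [0.4499, -0.0523, 0.1008]
eef_rot: [-3.142, -0.0, -0.057]
force: [-0.7, 0.6, -0.0]
grip_width: 0.0797
```

```bash
python3 - <<'E'
from h import *
o=ctrl.get_obs();print(o['time_s'],o['ee_pos'],o['grip_width'],o['force'],o['moment'],o['eef_rot']*57.3)
c=ctrl.calibration("wrist");np.save("w5.npy",c,allow_pickle=True)
im=ctrl.camera("wrist")
cv2.imwrite("pics/w9.png",im[:,:,::-1])
both(c,im,(250,300,145,20),[],(210,230,235,80),[.449,-.052,-.01],[(185,258,258,310),(395,258,450,310)],"pics/ov4.png")
E
```

```text
18.375 [ 0.44989896 -0.05225269  0.10078564] 0.0797095408514505 [-0.70611464  0.62268562 -0.04742019] [-0.05134339 -0.07642475 -0.0440717 ] [-1.80011949e+02 -1.18721902e-02 -3.28569373e+00]
line [-0.02200515 -0.07440538] -1.2605988392681704 0.39994939647941236 0.4916403185532273 3.7537000801130324e-05
pin [ 0.45007182 -0.05227004 -0.02709801] -1.5526015127361275 1812.0409557755563
off mm 32.04 relyaw -0.29
end -1 32.31960453255803
end 1 31.75886635801862
```

View pics/ov4.png

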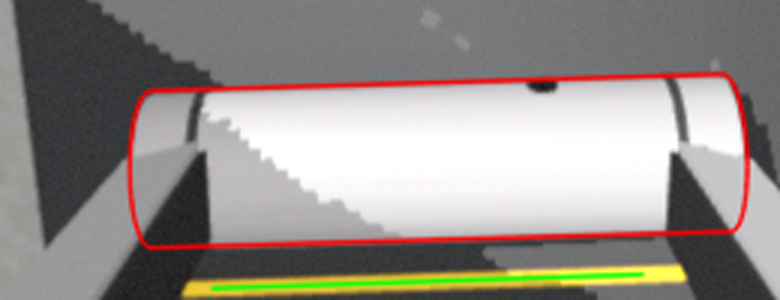

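Call:
drive_tool([
  [[0,0,-1.8],[0,-6,0],0.85],
  [[0,0,0],[0,0,4],0.85],
  [[0,0,0],[0,0,2],0.85],
  [[0,0,0],[0,0,0],0.85],
  [[0,0,0],[0,5,0],0.85],
  [[0,0,0],[0,6,0],0.85],
  [[0,0,0],[0,6,0],0.85],
  [[0,0,0],[0,5,0],0.85],
  [[0,0,0],[0,0,0],0.85],
  [[0,0,0],[0,0,-6],0.85],
  [[0,0,0],[0,-11,0],0.85],
  [[0,0,0],[0,0,4],0.85],
  [[0,0,0],[0,0,2],0.85],
  [[0,0,0],[0,0,0],0.85],
])

```text
time_s: 20.18
ee_pos: [0.4502, -0.057, 0.0962]
eef_rot: [3.141, -0.001, -0.025]
force: [-13.2, 2.8, 34.3]
grip_width: 0.0797
```

Call:
drive_tool([
  [[0,0,0],[0,5,0],0.85],
  [[0,0,0],[0,6,0],0.85],
  [[0,0,0],[0,6,0],0.85],
  [[0,0,0],[0,4,0],0.85],
  [[0,0,0],[0,0,0],0.85],
  [[0,0,0],[0,0,-6],0.85],
  [[0,0,0],[0,-5,0],0.85],
  [[0,0,0],[0,0,0],0.85],
])

```text
time_s: 21.18
ee_pos: [0.4493, -0.0727, 0.1002]
eef_rot: [-3.141, 0.001, -0.025]
force: [-0.5, 0.5, -0.7]
grip_width: 0.0799
```

```bash
python3 - <<'E'
from h import *
o=ctrl.get_obs();print(o['time_s'],o['ee_pos'],o['grip_width'],o['force'],o['eef_rot']*57.3)
c=ctrl.calibration("wrist");np.save("w6.npy",c,allow_pickle=True)
im=ctrl.camera("wrist")
cv2.imwrite("pics/w10.png",im[:,:,::-1])
E
```

```text
21.175 [ 0.44926607 -0.07274884  0.10017478] 0.07985893057147536 [-0.49762804  0.47150154 -0.7250751 ] [-1.80001488e+02  4.84045841e-02 -1.44339021e+00]
```

View pics/w10.png

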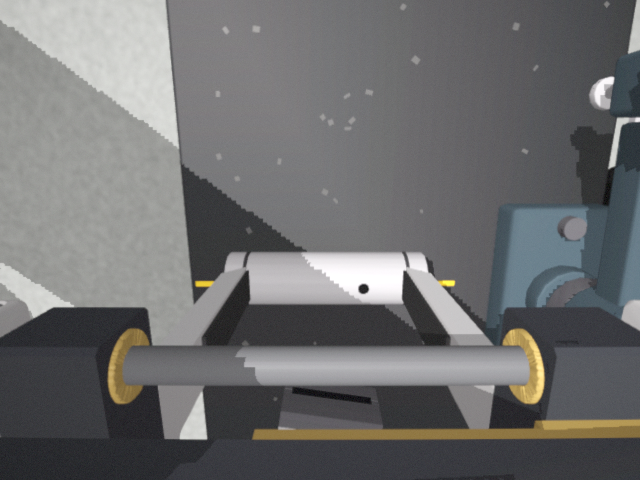

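```bash
python3 - <<'E'
from h import *
im=cv2.imread("pics/w10.png")[:,:,::-1];c=np.load("w6.npy",allow_pickle=True).item()
both(c,im,(190,274,280,18),[(207,444)],(212,230,235,82),[.449,-.073,-.023],[(185,262,260,312),(395,262,450,312),(212,276,226,292),(438,276,448,292)],"pics/ov5.png")
E
```

```text
line [-0.02169294 -0.07444298] -1.24271910599423 0.3678112226060438 0.5288175455324484 8.82427105375827e-05
pin [ 0.44968917 -0.07509299 -0.02435896] -1.3956658006079448 1515.8335851328548
off mm 9.11 relyaw -0.15
end -1 9.251924636332246
end 1 8.958219328861524
```

View pics/ov5.png

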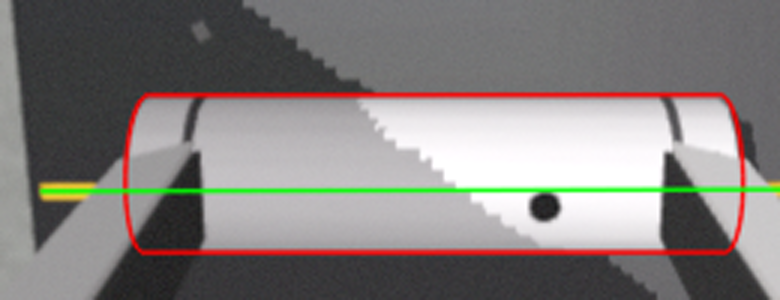

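Call:
drive_tool([
  [[0,0,0],[0,-3,0],0.85],
  [[0,0,0],[0,0,4],0.85],
  [[0,0,0],[0,0,1.7],0.85],
  [[0,0,0],[0,0,0],0.85],
  [[0,0,0],[0,4,0],0.85],
  [[0,0,0],[0,5,0],0.85],
  [[0,0,0],[0,5,0],0.85],
  [[0,0,0],[0,3.7,0],0.85],
  [[0,0,0],[0,0,0],0.85],
  [[0,0,0],[0,0,-6],0.85],
  [[0,0,0],[0,0,-10],0.85],
  [[0,0,0],[0,0,0],0.85],
])

```text
time_s: 22.72
ee_pos: [0.4495, -0.088, 0.1116]
eef_rot: [3.141, -0.001, -0.026]
force: [-0.4, -0.5, -0.6]
grip_width: 0.08
```

```bash
python3 - <<'E'
from h import *
o=ctrl.get_obs();print(o['time_s'],o['ee_pos'],o['grip_width'],o['force'],o['eef_rot']*57.3)
c=ctrl.calibration("wrist");np.save("w7.npy",c,allow_pickle=True)
im=ctrl.camera("wrist")
cv2.imwrite("pics/w11.png",im[:,:,::-1])
print(proj(c,[[.4,-.0838,.05],[.5,-.085,.05]]))
E
```

```text
22.725 [ 0.44945404 -0.08800006  0.11163039] 0.08000669464178865 [-0.44062453 -0.48224884 -0.6451866 ] [ 1.79999305e+02 -6.63517762e-02 -1.47976337e+00]
[[248.21513645 255.64051696]
 [403.96809285 253.53844122]]
```

View pics/w11.png

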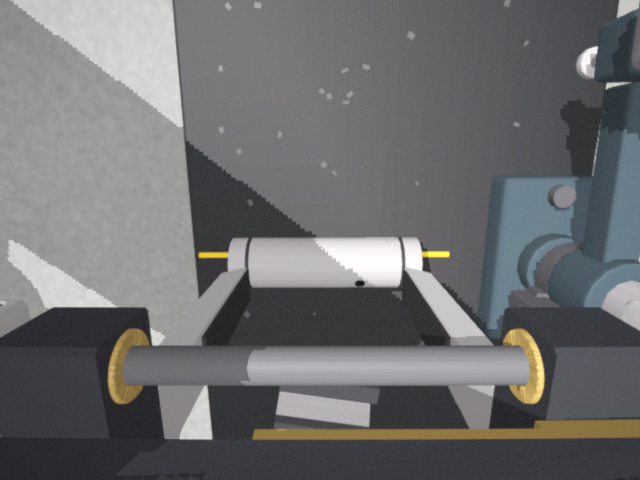

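```bash
python3 - <<'E'
from h import *
im=cv2.imread("pics/w11.png")[:,:,::-1];c=np.load("w7.npy",allow_pickle=True).item()
both(c,im,(190,246,270,18),[(223,427)],(218,220,215,82),[.449,-.084,-.023],[(185,264,260,302),(395,264,450,302),(218,248,230,262),(420,248,433,262)],"pics/ov6.png")
E
```

```text
line [-0.02236958 -0.07406039] -1.2814685721614276 0.3677552525327883 0.5289598216926664 3.802996847460675e-05
pin [ 0.44924433 -0.08459615 -0.02504539] -1.434995189861886 963.567523735529
off mm -0.49 relyaw -0.15
end -1 -0.3389435566088089
end 1 -0.6337668872287983
```

View pics/ov6.png

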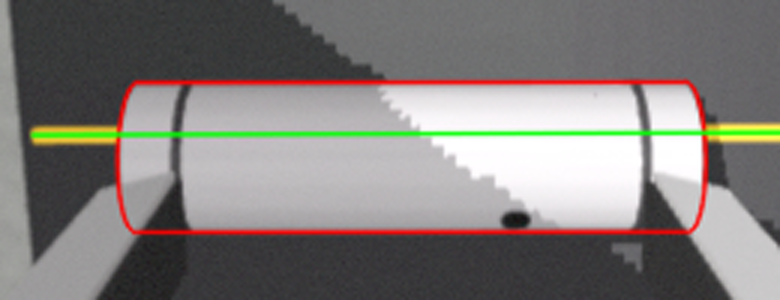

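Call:
drive_tool([
  [[0,0,0],[0,10,-30],0],
  [[0,0,0],[0,30,-40],0],
  [[0,0,0],[0,40,-30],0],
  [[0,0,0],[0,20,0],0],
  [[0,0,0],[0,0,0],0],
  [[0,0,0],[0,0,0],0],
])

```text
time_s: 23.52
ee_pos: [0.4464, -0.1872, 0.2104]
eef_rot: [-3.141, 0.001, -0.026]
force: [0.7, 0.1, -0.1]
grip_width: 0.0231
```

```bash
python3 - <<'E'
from h import *
o=ctrl.get_obs();print(o['time_s'],o['ee_pos'],o['grip_width'],o['force'],o['eef_rot']*57.3)
c=ctrl.calibration("wrist");np.save("w8.npy",c,allow_pickle=True)
im=ctrl.camera("wrist");cv2.imwrite("pics/w12.png",im[:,:,::-1])
it=ctrl.camera("top");cv2.imwrite("pics/top3.png",it[:,:,::-1])
crop(it,270,170,210,150,3.8,"pics/topcrop3.png")
print(proj(c,cylpts(.4492,-.0846,-.025)).min(0),proj(c,cylpts(.4492,-.0846,-.025)).max(0))
E
```

```text
23.525 [ 0.44636456 -0.18720307  0.21044509] 0.023147574857385663 [ 0.66741501  0.08435949 -0.08547782] [-1.79975926e+02  5.72894102e-02 -1.46768778e+00]
[253.89174342  87.0931152 ] [398.09766436 126.81542805]
```

View pics/w12.png

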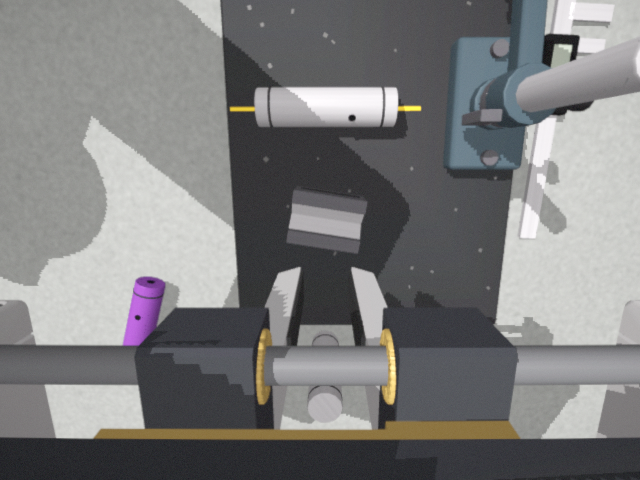

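View pics/topcrop3.png

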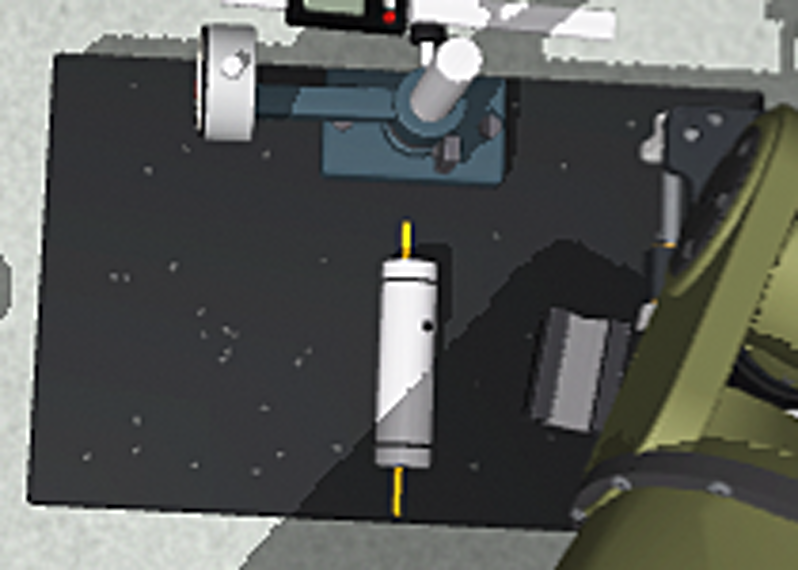

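```bash
python3 - <<'E'
from h import *
im=cv2.imread("pics/w12.png")[:,:,::-1];c=np.load("w8.npy",allow_pickle=True).item()
both(c,im,(225,98,205,20),[(252,400)],(246,78,162,58),[.449,-.084,-.023],[(240,100,254,116),(399,100,410,116)],"pics/ov7.png")
print('corners',atz(c,[(446,170)],.072))
ct=ctrl.calibration("top");it=cv2.imread("pics/top3.png")[:,:,::-1]
f,a,b,s=fitline(ct,it,(365,226,24,84));print(f,s)
p,e=fitpin2(ct,it,(362,232,30,68),[.449,-.0846,-.025],[(373,226,380,239),(371,292,379,302)]);print(p,np.degrees(p[2]),e)
for s in(-1,0,1):
    X=p[0]+s*.055;Y=p[1]+s*.055*np.sin(p[2]);print('top end',s,(Y-np.polyval(f,X))*1e3)
E
```

```text
line [-0.02249778 -0.07356495] -1.2888104890274097 0.3681780097600601 0.5284655525539961 1.9183264868140346e-05
pin [ 0.44919771 -0.08388187 -0.02529967] -1.4495641687137224 339.99180747789313
off mm -0.21 relyaw -0.16
end -1 -0.0566187100526222
end 1 -0.36532130990866996
corners [[ 0.5458585  -0.13634589  0.072     ]]
[-0.02268758 -0.07498402] 0.0002119751284208274
[ 0.44932636 -0.08540737 -0.02877197] -1.6485123673682647 82.9164635930625
top end -1 0.1052031494339356
top end 0 -0.22921981892090604
top end 1 -0.5636427872757477
```

View pics/ov7.png

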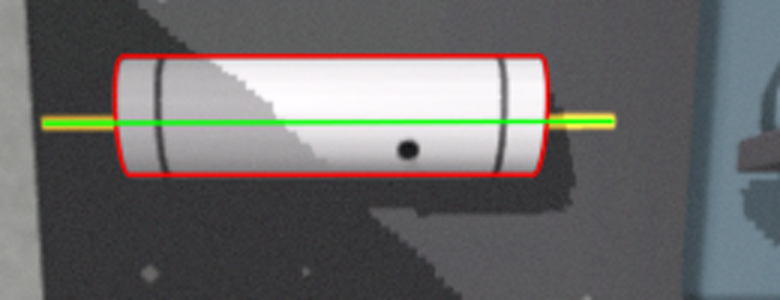

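Three independent fits put the pin within about 0.3 mm and 0.2–0.3° of the line, with both ends inside about 0.6 mm. I'll leave it alone. Next I'll go up and round behind the dial, to its far side.

Call:
drive_tool([
  [[0,0,0],[0,0,-35],0],
  [[0,0,0],[0,-20,-20],0],
  [[0,0,0],[0,-38,0],0],
  [[0,0,0],[0,-38,0],0],
  [[0,0,0],[0,-38,0],0],
  [[0,0,0],[0,-38,0],0],
  [[0,0,0],[10,-37,0],0],
  [[0,0,0],[30,0,0],0],
  [[0,0,0],[38,0,0],0],
  [[0,0,0],[38,0,0],0],
  [[0,0,0],[38,0,0],0],
  [[0,0,0],[35,0,0],0],
  [[0,0,0],[0,0,0],0],
])

```text
time_s: 25.25
ee_pos: [0.6417, 0.0169, 0.2643]
eef_rot: [-3.142, 0.002, -0.025]
force: [0.0, 0.1, -0.9]
grip_width: 0.0006
```

```bash
python3 - <<'E'
from h import *
o=ctrl.get_obs();print(o['time_s'],o['ee_pos'],o['grip_width'],o['force'],o['eef_rot']*57.3)
ct=ctrl.calibration("top");it=ctrl.camera("top")
print(proj(ct,[o['ee_pos']-[0,0,.017]]))
crop(it,270,130,210,150,3.8,"pics/t4.png")
crop(ctrl.camera("side"),220,120,180,130,4.4,"pics/s8.png")
E
```

```text
25.25 [0.64169428 0.01687323 0.26433643] 0.0006131339853858571 [ 0.02804407  0.05789036 -0.87052143] [-1.80009978e+02  1.20180643e-01 -1.43414220e+00]
[[332.97286181 144.75303943]]
```

View pics/t4.png

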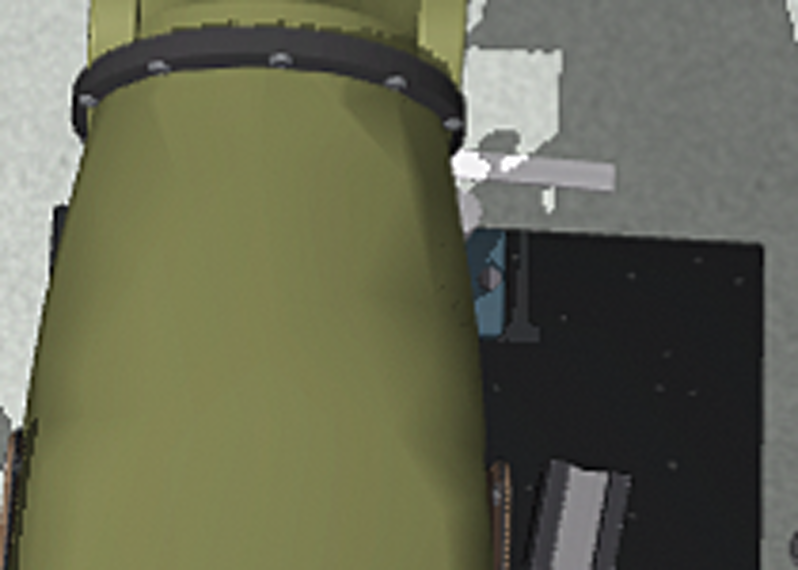

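View pics/s8.png

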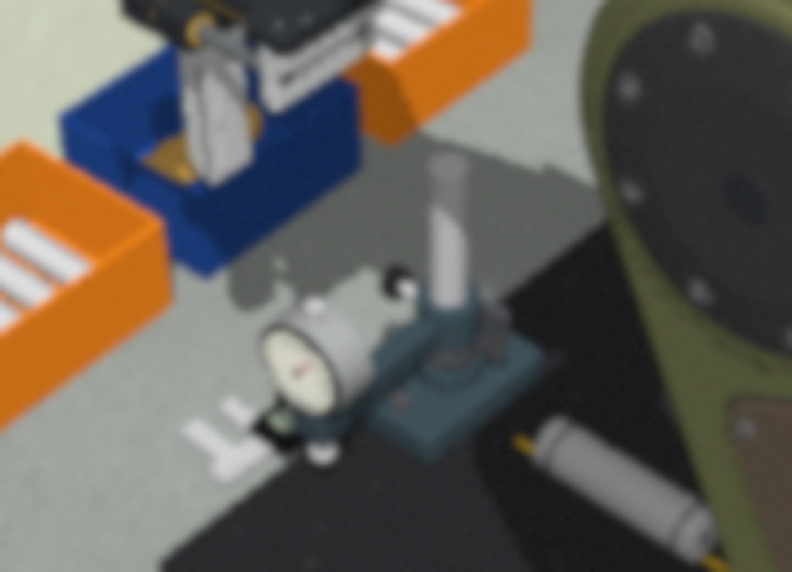

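Call:
drive_tool([
  [[0,0,0],[0,0,35],0],
  [[0,0,0],[0,0,35],0],
  [[0,0,0],[0,0,25],0],
  [[0,0,0],[0,0,8],0],
  [[0,0,0],[0,0,0],0],
])

```text
time_s: 25.98
ee_pos: [0.6407, 0.0163, 0.1638]
eef_rot: [-3.142, -0.001, -0.026]
force: [-0.1, 0.1, 1.0]
grip_width: 0.0005
```

```bash
python3 - <<'E'
from h import *
o=ctrl.get_obs();print(o['time_s'],o['ee_pos'],o['force'])
c=ctrl.calibration("wrist")
im=ctrl.camera("wrist");cv2.imwrite("pics/w13.png",im[:,:,::-1])
crop(ctrl.camera("side"),220,120,180,130,4.4,"pics/s9.png")
E
```

```text
25.975 [0.64065819 0.01633761 0.16381435] [-0.1333633   0.13794883  1.02721123]
```

View pics/w13.png

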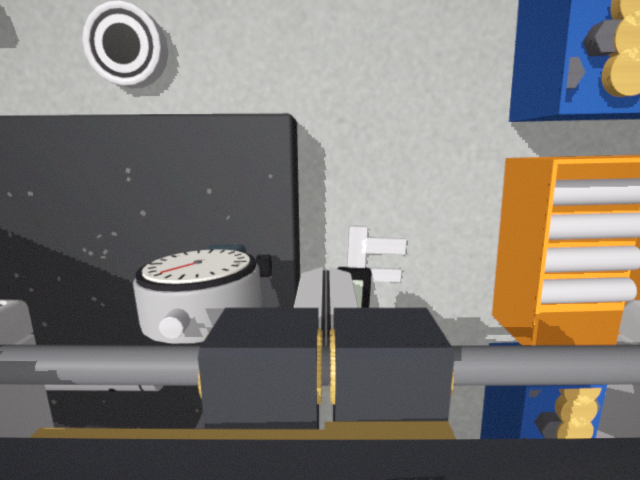

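View pics/s9.png

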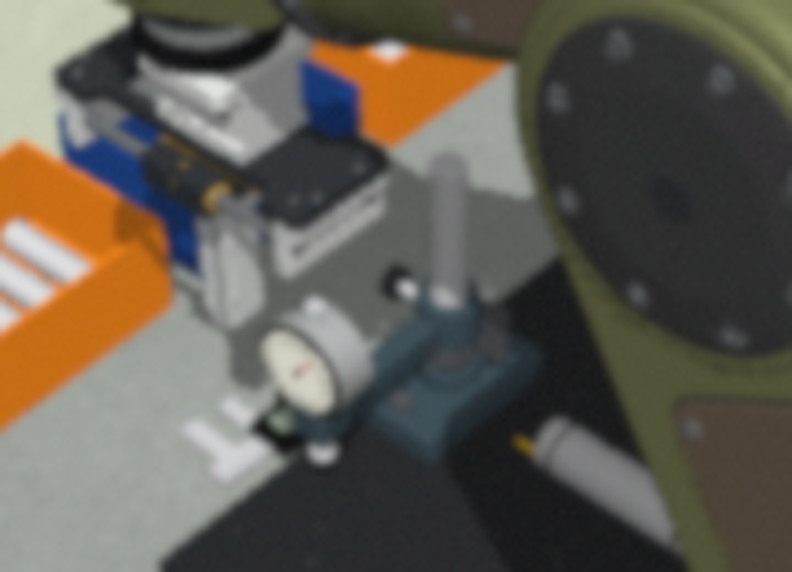

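The finger stands behind the dial, 20 mm clear. The dial's small knob is at (264,265). I'll close in and begin the arc about the column.

Call:
drive_tool([
  [[0,0,0],[-10,0,3],0],
  [[0,0,0],[-6,0,0],0],
  [[0,0,0],[-4,0,0],0],
  [[0,0,-4],[-7.4,-2.7,0],0],
  [[0,0,-6],[-11.2,-3.8,0],0],
  [[0,0,-7],[-13.1,-4.3,0],0],
  [[0,0,-7],[-13.1,-4.3,0],0],
  [[0,0,-7],[-13.1,-4.3,0],0],
  [[0,0,-5],[-9.4,-3.2,0],0],
  [[0,0,0],[0,0,0],0],
])

```text
time_s: 27.32
ee_pos: [0.5511, 0.0229, 0.1604]
eef_rot: [3.141, -0.0, 0.602]
force: [-0.4, -0.2, 0.1]
grip_width: 0.0007
```

```bash
python3 - <<'E'
from h import *
o=ctrl.get_obs();print(o['time_s'],o['ee_pos'],o['force'],o['eef_rot']*57.3)
C=np.array([.580,-.088]);r=o['ee_pos'][:2]-C;a=o['eef_rot'][2];x=np.array([np.cos(a),np.sin(a)]);y=np.array([np.sin(a),-np.cos(a)])
print('tool-frame rel: tang',r@x,'rad',-r@y)
im=ctrl.camera("wrist");cv2.imwrite("pics/w14.png",im[:,:,::-1])
crop(ctrl.camera("side"),220,120,180,130,4.4,"pics/s10.png")
E
```

```text
27.325 [0.55106545 0.02285739 0.1604288 ] [-0.38473104 -0.20032443  0.07061674] [ 1.79999051e+02 -2.22694067e-02  3.44815242e+01]
tool-frame rel: tang 0.03890507102959809 rad 0.10776346549428299
```

View pics/w14.png

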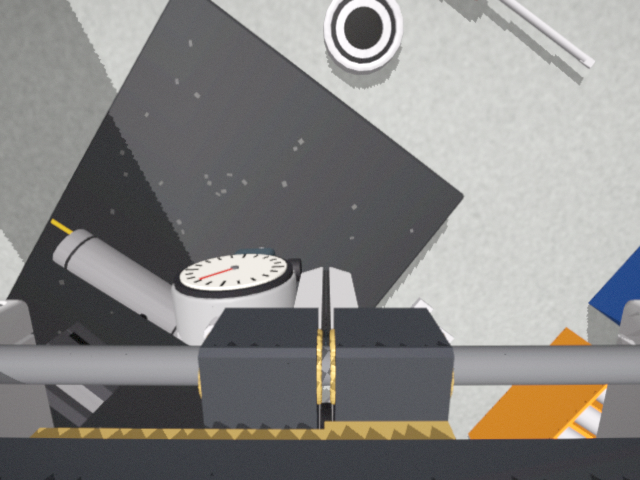

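View pics/s10.png

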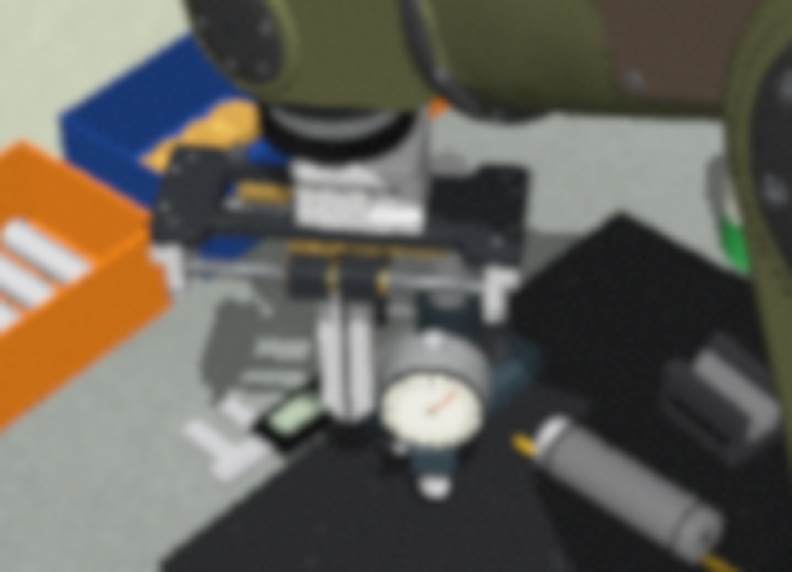

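The dial follows in step. I'll carry on along the arc and slow down toward the stop.

Call:
drive_tool([
  [[0,0,-6],[-11.2,-3.6,0],0],
  [[0,0,-7],[-13.1,-4.1,0],0],
  [[0,0,-7],[-13.1,-4.1,0],0],
  [[0,0,-7],[-13.1,-4.1,0],0],
  [[0,0,-6],[-11.2,-3.6,0],0],
  [[0,0,-5],[-9.3,-3,0],0],
  [[0,0,-4],[-7.4,-2.5,0],0],
  [[0,0,-3],[-5.5,-2,0],0],
  [[0,0,0],[0,0,0],0],
])

```text
time_s: 28.55
ee_pos: [0.4822, -0.028, 0.1601]
eef_rot: [3.141, -0.0, 1.386]
force: [0.7, 0.9, 0.1]
grip_width: 0.0001
```

```bash
python3 - <<'E'
from h import *
o=ctrl.get_obs();print(o['time_s'],o['ee_pos'],o['force'],o['eef_rot']*57.3)
C=np.array([.580,-.088]);r=o['ee_pos'][:2]-C;a=o['eef_rot'][2];x=np.array([np.cos(a),np.sin(a)]);y=np.array([np.sin(a),-np.cos(a)])
print('tool-frame rel: tang',r@x,'rad',-r@y)
im=ctrl.camera("wrist");cv2.imwrite("pics/w15.png",im[:,:,::-1])
crop(ctrl.camera("side"),220,120,180,130,4.4,"pics/s11.png")
E
```

```text
28.55 [ 0.48218392 -0.02795244  0.16012234] [0.70220734 0.89986731 0.10136581] [ 1.80002672e+02 -3.32005993e-04  7.94074905e+01]
tool-frame rel: tang 0.04103254195922386 rad 0.10719153948299522
```

View pics/w15.png

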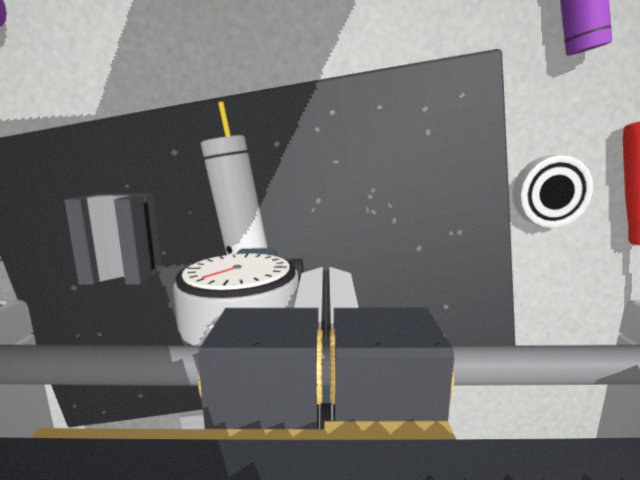

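View pics/s11.png

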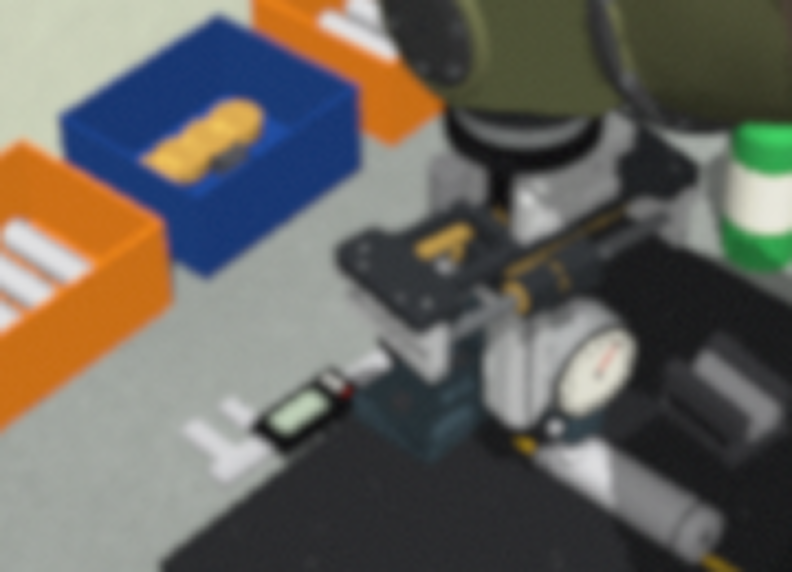

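Call:
drive_tool([
  [[0,0,-2.5],[-4.7,-1.7,0],0],
  [[0,0,-2.5],[-4.7,-1.7,0],0],
  [[0,0,-2],[-3.7,-1.4,0],0],
  [[0,0,0],[0,0,0],0],
])

```text
time_s: 29.15
ee_pos: [0.4755, -0.0401, 0.1601]
eef_rot: [3.142, 0.0, 1.509]
force: [-1.0, 0.3, 0.2]
grip_width: 0.0005
```

Call:
drive_tool([
  [[0,0,-1],[-1.8,-0.7,0],0],
  [[0,0,0],[0,0,0],0],
])

```text
time_s: 29.4
ee_pos: [0.4746, -0.0418, 0.1601]
eef_rot: [3.142, 0.0, 1.527]
force: [-0.5, 0.0, 1.0]
grip_width: 0.0003
```

Call:
drive_tool([
  [[0,0,-1],[-1.8,-0.7,0],0],
  [[0,0,0],[0,0,0],0],
])

```text
time_s: 29.65
ee_pos: [0.4738, -0.0435, 0.16]
eef_rot: [3.141, -0.0, 1.545]
force: [1.6, 2.4, -1.1]
grip_width: 0.0002
```

Call:
drive_tool([
  [[0,0,0],[-1,0,0],0],
  [[0,0,0],[0,0,0],0],
])

```text
time_s: 29.9
ee_pos: [0.4738, -0.0436, 0.1601]
eef_rot: [3.141, -0.002, 1.545]
force: [2.0, 9.9, 0.6]
grip_width: 0.0008
```

Call:
drive_tool([
  [[0,0,0],[-0.7,0,0],0],
  [[0,0,0],[0,0,0],0],
])

```text
time_s: 30.15
ee_pos: [0.4738, -0.0437, 0.1601]
eef_rot: [3.141, -0.003, 1.545]
force: [2.6, 16.3, 1.4]
grip_width: 0.001
```

Call:
drive_tool([
  [[0,0,0],[-0.7,0,0],0],
  [[0,0,0],[0,0,0],0],
])

```text
time_s: 30.4
ee_pos: [0.4738, -0.0438, 0.1601]
eef_rot: [3.141, -0.004, 1.545]
force: [1.3, 21.2, 1.0]
grip_width: 0.0004
```

Force now climbs with no motion, so the arm is firmly against its stop. I'll back off and check.

Call:
drive_tool([
  [[0,0,0],[2,0,0],0],
  [[0,0,0],[6,0,0],0],
  [[0,0,0],[20,0,0],0],
  [[0,0,0],[30,0,-10],0],
  [[0,0,0],[30,0,-30],0],
  [[0,0,0],[30,0,-30],0],
  [[0,0,0],[30,0,-30],0],
  [[0,0,0],[20,0,0],0],
  [[0,0,0],[0,0,0],0],
])

```text
time_s: 31.52
ee_pos: [0.4778, 0.1227, 0.26]
eef_rot: [-3.141, 0.0, 1.546]
force: [-0.5, 0.0, -0.5]
grip_width: 0.0006
```

```bash
python3 - <<'E'
from h import *
o=ctrl.get_obs();print(o['time_s'],o['ee_pos'],o['force'])
c=ctrl.calibration("wrist");np.save("w9.npy",c,allow_pickle=True)
im=ctrl.camera("wrist");cv2.imwrite("pics/w16.png",im[:,:,::-1])
it=ctrl.camera("top");cv2.imwrite("pics/top5.png",it[:,:,::-1]);crop(it,270,170,210,150,3.8,"pics/t5.png")
crop(ctrl.camera("side"),220,120,180,130,4.4,"pics/s12.png")
E
```

```text
31.525 [0.47783963 0.12266499 0.25998546] [-0.47729974  0.02190407 -0.47799124]
```

View pics/t5.png

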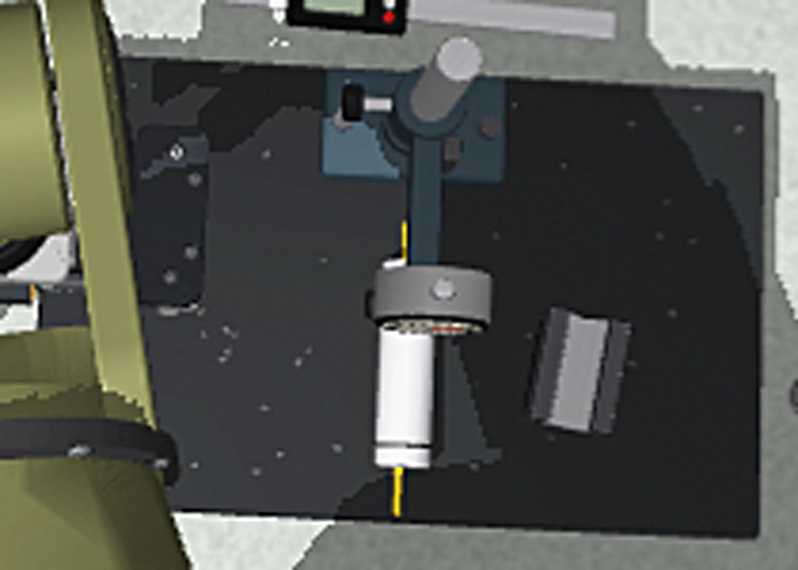

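View pics/s12.png

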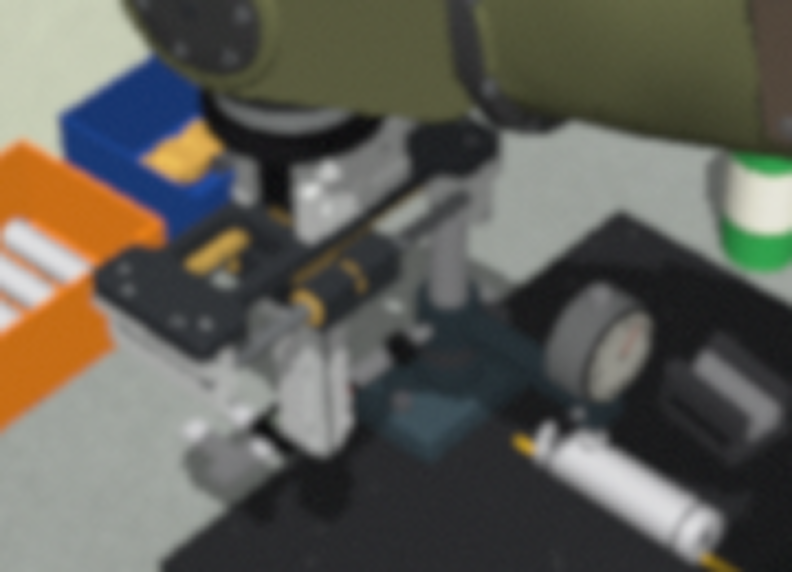

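View pics/w16.png

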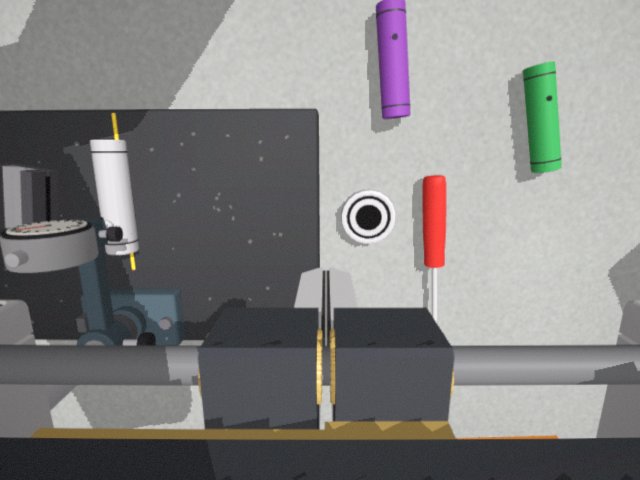

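```bash
python3 - <<'E'
from h import *
ct=ctrl.calibration("top");it=cv2.imread("pics/top5.png")[:,:,::-1]
u=lambda x,y:np.array([[x,y]])/3.8+[270,170]
print('case L,R rim',atz(ct,u(376,297),.158),atz(ct,u(493,297),.158),'line y at .475',-.0227*.475-.075)
f,a,b,s=fitline(ct,it,(365,226,24,84))
p,e=fitpin2(ct,it,(362,258,30,42),[.4493,-.0854,-.0287],[(371,292,379,302)]);print(p,(p[1]-np.polyval([-.02269,-.07498],p[0]))*1e3)
E
```

```text
case L,R rim [[ 0.47319581 -0.05879565  0.158     ]] [[ 0.47490444 -0.11671607  0.158     ]] line y at .475 -0.0857825
[ 0.44981406 -0.08533205 -0.02866464] -0.145770755542729
```

```bash
python3 -c "
from station import ctrl
ctrl.hand_in();print(ctrl.get_obs()['time_s'])"
```

```text
the job is handed in; nothing more can be done
the job is handed in; nothing more can be done
```

The pin was rolled onto the gauge line, the swing arm was then pushed round to its stop, and the job was handed in at about 31.7 s of the 64 s.

**Rolling the pin:** I rolled it from 104 mm left of the line in a series of strokes, pressing from above with about 17–34 N. Pressing off-centre did not correct its yaw. At about 32 mm from the line I therefore set both opened fingertips on top of the pin and twisted about 1.3°. During that twist the ends may have slipped by about 1 mm on the plate. The rest of the rolling was done with both tips on top.

**Swing arm:** I pushed the dial round with the closed fingers until the force rose to about 21 N with no further motion. Then I backed the hand well clear.

**Last checks:**
- **Sideways position:** the fits just after the last roll put the pin's middle 0.2–0.5 mm to the right of the line. The ends were within about 0.6 mm, with a yaw error of 0.15–0.3°. A final top-view fit, with the dial hiding part of the pin, gave 0.15 mm to the right.
- **Lengthwise position:** the pin's middle is roughly 2–4 mm too far from the robot compared with line_mid. The estimates of the plate's centre disagreed by a few millimetres. I left this uncorrected, because fixing it would have meant sliding the pin.
- **Dial:** the case measured about 2 mm to the right of the line in the top view, which is within pixel and calibration error.
- **Other objects:** nothing else was touched as far as the pictures and forces show.

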